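Fit and load the sample block of a bench mixer

TASK

Get the bench mixer ready for a run: clear the orange dust plug out of its spindle, lift the aluminium sample block out of the parking stand and seat it fully home in the spindle with its slot down over the two drive dogs, and park the plug upright in the emptied stand. With the block home, stand every amber sample jar from the bench upright on the floor of a hole in the block, one to a hole; when all are in, swing the sprung red start lever over to its stop and let it spring back. Leave the other bottles and glassware where they are.

Things in the scene. Friction and masses are not known exactly. Their poses are not given: they have to be found in the camera images.
- mixer: mixer drive unit, fixed: white housing 130 x 130 mm, 38 mm high; on its right (-y) side a grey lever housing, 70 mm long in x, out to y = -129 mm, 40 mm high. Origin on the bench below the spindle axis; x points to the unit's back, z up
- spindle_seat (a point): centre of the spindle's top face, its seating plane, 80 mm above the bench; z up on the spindle axis, x towards a drive dog. In the steel nose a tapered socket opens upward: 40 mm across at this face, 26 mm across 40 mm below. The spindle turns stiffly (0.08 N m of friction) with this point and its dogs; its angle differs from start to start
- dog0 (a point): top centre of one of two brass drive dogs on the spindle face, at x = +33.5 mm from spindle_seat and 8 mm above it; the other is at x = -33.5 mm. Each is 11 mm long in x, 10 mm wide in y
- block: sample block: aluminium plate 120 x 120 mm, z = 9 to 27 mm; under it a flange with a straight cross slot along x (14 mm wide, 9 mm deep, fits over both dogs either way round) and a tapered shank (36 mm long, 36 mm across at the top, 22 at the end). Origin on the shank axis at the flange's underside, z up. 0.45 kg. Home: origin at spindle_seat; off the dogs it stands 8 mm too high
- block_grip (a point): centre of the block's black upright grip, a bar 36 mm long in the block's x, 14 mm thick in its y, from z = 27 mm (plate top) to 77 mm; this point lies at z = 58 mm
- hole0 (a point): floor centre of one round hole of the block (36 mm wide, 10 mm deep, open at the top); in the block's frame at x 28.5 mm, y 28.5 mm, z 17 mm. Takes one jar
- hole1 (a point): floor centre of one round hole of the block (36 mm wide, 10 mm deep, open at the top); in the block's frame at x 28.5 mm, y -28.5 mm, z 17 mm. Takes one jar
- hole2 (a point): floor centre of one round hole of the block (36 mm wide, 10 mm deep, open at the top); in the block's frame at x -28.5 mm, y 28.5 mm, z 17 mm. Takes one jar
- hole3 (a point): floor centre of one round hole of the block (36 mm wide, 10 mm deep, open at the top); in the block's frame at x -28.5 mm, y -28.5 mm, z 17 mm. Takes one jar
- stand_seat (a point): centre of the rim of the fixed black and steel parking stand, 45 mm above the bench, z up: same tapered socket as the spindle but without dogs, rim 58 mm across; foot 90 mm across. The block sits in it at the start
- plug: the orange dust plug, a mushroom shape: origin at the underside of its round rim (48 mm across, 4 mm thick), z up; below it a tapered body 16 mm long, 36 mm across at the rim and 30 mm at its flat end, on which it can stand on the bench (origin then 16 mm up); above it a round knob 18 mm across from z = 4 to 42 mm. At the start it closes the spindle; parked, its origin coincides with stand_seat. Mass 50 g
- jar0: a straight-sided sample jar, amber glass with a white cap and a heavy 12 mm steel foot (so it hardly topples), 32 mm across, 52 mm tall, 100 g, standing on the bench; origin at the centre of its base, z up. May be absent
- jar1: a straight-sided sample jar, amber glass with a white cap and a heavy 12 mm steel foot (so it hardly topples), 32 mm across, 52 mm tall, 100 g, standing on the bench; origin at the centre of its base, z up. May be absent
- jar2: a straight-sided sample jar, amber glass with a white cap and a heavy 12 mm steel foot (so it hardly topples), 32 mm across, 52 mm tall, 100 g, standing on the bench; origin at the centre of its base, z up. May be absent
- jar3: a straight-sided sample jar, amber glass with a white cap and a heavy 12 mm steel foot (so it hardly topples), 32 mm across, 52 mm tall, 100 g, standing on the bench; origin at the centre of its base, z up. May be absent
- lever (a joint): angle of the sprung start lever: 0 at rest, leaning 0.5 rad towards the mixer's -x side, to 1.0 rad at its stop, leaning 0.5 rad to the +x side. A spring drives it back to 0; about 1 N at the red ball moves it off rest, about 4 N holds it at the stop
- lever_tip (a point): centre of the lever's red ball, 24 mm across, 85 mm from the hinge
- lever_hinge (a point): the lever's hinge: axis along the mixer's y, 48 mm above the bench, 115 mm to the right (-y) of the spindle axis
- brown_bottle: bystander, to be left alone: brown glass bottle with a white cap, 44 mm across, 85 mm tall, standing; origin under its centre
- white_bottle: bystander, to be left alone: white plastic bottle, 48 mm across, 75 mm tall, standing; origin under its centre

How it is judged:
By the outcome, as a careful person would: the job done as asked, in the order asked, and still so for the second after the job is handed in, with the robot touching nothing.
Of jar0, jar1, jar2, jar3 only 2 to 4 are there at a start; the rules pass over those that are not, and their reading is None.
At some moment in a run one of jar0, jar1, jar2, jar3 may be knocked a few centimetres aside while the robot is not near it.
It also fails if it takes over 208 s, if anything falls off the work surface, if the arm or the gripper's body presses on something with over 40 N, if the wrist force passes 120 N, or if a joint passes its speed limit or range.

ROBOT

A 7-joint arm with a two-finger parallel gripper is mounted at the origin on the work surface; the furniture and walls round the work are solid. World frame = base frame: x ahead of the robot, y to its left, z up, the work surface at z = 0. Lengths are in m, angles in rad, forces in N, time in s.
With the tool pointing down it reaches from about 0.425 to 0.925 m from the base axis. Payload 6.8 kg.
Tool frame: the origin (TCP) lies at the very end of the fingers, on their centre line; the grasp point (between the pads) lies 19 mm behind it; z points along the fingers, y is the line along which they close (so a half turn about z gives the same grasp; the last joint's range is limited). The gripper opens to 85 mm and grips with 20 to 120 N. Pads are 22 mm wide; open, the fingers measure 114 mm over their backs; the gripper's body (76 mm by 85 mm) begins 54 mm behind the grasp point. The pads swing forward as they close: fully open they stand 13 mm farther back than shut.
Start: joints at [1.178, 0.477, 0.022, 1.555, -0.011, 1.109, -0.083], TCP at [0.19, -0.648, 0.231] pointing down, gripper open.
Joint ranges: [-2.96, 2.96], [-0.34, 2.1], [-1.41, 1.46], [0.24, 2.44], [-1.37, 4.51], [0.17, 1.92], [-2.96, 2.96]. Speed limits (rad/s): [2.39, 2.39, 3.14, 3.14, 3.14, 3.14, 3.14].

INTERFACE

Orientations are given as a rotation vector (axis times angle).
In Python, from bench import r gives the robot as it stands.
- The arm moves only by the shell command python3 -m jog 'ROWS' [FORCE]. ROWS is JSON, a list of rows, each an object of numbers: "fingers": the finger opening in m, from 0 to 0.0854; "x", "y", "z": the shift along the tool's x, y, z in m; "rx", "ry", "rz": the turn, a rotation vector about the tool's x, y, z in degrees. In form: [{"fingers": .., "x": .., "y": .., "z": .., "rx": .., "ry": .., "rz": ..}, ...]. A call has 1 to 8 rows; each row shifts and turns the commanded pose from where the row before left it, along the tool's axes as they then stand; what a row does not reach is not made up. A row lasts 1/8 s, in which the tool goes at most 62.5 mm and 10.7 degrees, less where a joint would pass 70% of its speed; a pose out of reach is approached as far as the arm can. A call is refused whole if a number of a shift passes 0.0625 or a number of a turn 10.7, either way. A call with a gripper value outside its range is refused whole. The fingers move at their own pace and stop on an object; FORCE is the grip in N (left out, the last holds). Time passes only in rows, so rows that do not move let the fingers close. It gives the time, the measured TCP pose, the force, the opening and the grip force at its end, in the units of the state.
- r.get_obs(): the state, without advancing time (a new reading comes with each control period).
- r.grab_frame(name): name is "scene" or "side" or "wrist"; returns (picture, depth): 400x640x3 uint8, red, green, blue; 400x640 float32, m along the optical axis (not along the pixel's ray), 0 where there is no reading.
- r.get_calibration(name): a dict with "mtx" (3x3 intrinsics, pixels), "dist" ([k1, k2, p1, p2, k3] as OpenCV has them; the pictures are not rectified), "extrinsics" (4x4, takes a point from camera to world coordinates). Camera axes: x right, y down, z forward; pixel columns grow to the right and rows downward; lengths in m; the calibration is good to about 2 mm. A picture is of the moment at which its call begins: read the wrist's pose just before it. get_calibration takes no time and is no camera call; for the wrist camera it gives the pose at the moment of the call.
- r.hand_in(): hands the job in; it is judged then, once.
Trained networks look in the newest picture that a camera, given by its name, has taken for a name from the list of things; names that differ only in an ending like _2 or _b are one class to them, and where a whole thing is asked for, a point or a joint stands for the part that bears it (a point fixed in the world has none). Each returns a list of dicts, best first, with "score" (0 to 1); they miss things now and then, are a little off and sometimes report something else, mostly with a low value. They report only what shows in the picture. A call takes as long as a camera call.
- r.search_frame(target, camera): "xyz" ([x, y, z] in m, in world coordinates, good to about 4 mm: the middle of the surface that is visible of it).
- r.landmark_of(target, camera): "xyz" ([x, y, z] in m, in world coordinates, good to about 4 mm: a listed point, or the origin of a listed thing).
The state is a dict: "clock": time; "joints": joint angles; "qvel": joint speeds; "tau": joint torques, N m; "tcp_pos": TCP position; "orientation": TCP orientation; "contact_force": force on the tool from outside, world axes, zero at the start; "moment": the same for the moment, N m; "grip_width": finger opening in m; "gripper_force": force on a finger pad.
Only numpy, scipy, OpenCV 4.12 (cv2) and the standard library are available. Lean on these libraries where they do the work, as an engineer would, in place of code of your own. Each camera call takes 0.05 s, during which the arm holds its last target. There are 200 camera calls.

## Working session

There is one attempt and no reset: what is moved stays moved. The work goes in short steps, Python scripts to look and compute and a shell command to move; the robot and the scene stay as the last step left them, time stands still between calls to the robot, and variables do not carry over. Pictures are saved under pics/ and viewed, at most 14 in all, crops included, and the job is handed in when it is done.

```bash
ls; mkdir -p pics
python3 - <<'E'
from bench import r
import cv2,numpy as np
o=r.get_obs();print(o['clock'],o['tcp_pos'],o['orientation'],o['grip_width'])
for c in ("scene","side"):
    p,d=r.grab_frame(c);cv2.imwrite(f"pics/{c}0.png",p[:,:,::-1])
    for t in ("mixer","spindle_seat","dog0","block","block_grip","hole0","stand_seat","plug","jar0","lever_tip","lever_hinge","brown_bottle","white_bottle"):
        print(c,t,[(np.round(e["xyz"],3).tolist(),round(e["score"],2)) for e in r.landmark_of(t,c)][:6])
E
```

```text
pics
0.0 [ 0.18943652 -0.64722755  0.23031487] [-3.10797121e+00 -4.45563944e-01  6.89287280e-04] 0.08559720343138251
scene mixer [([0.499, -0.001, 0.0], 0.79), ([0.49, -0.006, 0.079], 0.66)]
scene spindle_seat [([0.493, -0.001, 0.076], 0.89), ([0.523, 0.126, -0.001], 0.45)]
scene dog0 [([0.528, 0.001, 0.09], 0.85), ([0.426, 0.138, -0.0], 0.71), ([0.508, -0.374, 0.106], 0.46)]
scene block [([0.512, -0.381, 0.042], 0.7), ([0.446, -0.238, 0.001], 0.58)]
scene block_grip [([0.509, -0.378, 0.106], 0.72)]
scene hole0 [([0.545, -0.354, 0.062], 0.96), ([0.536, -0.417, 0.064], 0.93), ([0.484, -0.349, 0.062], 0.74), ([0.476, -0.401, 0.058], 0.62)]
scene stand_seat [([0.516, -0.382, 0.044], 0.7)]
scene plug [([0.49, -0.004, 0.078], 0.77)]
scene jar0 [([0.442, -0.235, -0.002], 0.92), ([0.409, -0.198, -0.001], 0.64)]
scene lever_tip [([0.436, -0.113, 0.126], 0.62)]
scene lever_hinge [([0.478, -0.118, 0.047], 0.63), ([0.544, -0.356, 0.06], 0.31)]
scene brown_bottle [([0.521, 0.129, -0.002], 0.77)]
scene white_bottle [([0.43, 0.135, 0.001], 0.68)]
side mixer [([0.492, -0.002, -0.003], 0.71)]
side spindle_seat [([0.491, -0.004, 0.084], 0.84)]
side dog0 [([0.528, 0.003, 0.084], 0.77), ([0.447, -0.242, -0.004], 0.64)]
side block [([0.506, -0.378, 0.046], 0.7)]
side block_grip [([0.51, -0.382, 0.104], 0.77), ([0.436, -0.111, 0.125], 0.45)]
side hole0 [([0.545, -0.355, 0.064], 0.9), ([0.532, -0.413, 0.058], 0.89), ([0.478, -0.398, 0.062], 0.72), ([0.486, -0.345, 0.06], 0.67)]
side stand_seat [([0.507, -0.38, 0.046], 0.79), ([0.49, -0.003, -0.003], 0.65), ([0.486, -0.35, 0.06], 0.63), ([0.479, -0.118, 0.044], 0.58)]
side plug [([0.49, 0.0, 0.076], 0.55), ([0.492, -0.006, 0.084], 0.2)]
side jar0 [([0.413, -0.201, 0.001], 0.62)]
side lever_tip [([0.435, -0.11, 0.124], 0.69)]
side lever_hinge [([0.479, -0.12, 0.044], 0.59)]
side brown_bottle []
side white_bottle [([0.429, 0.137, 0.002], 0.79)]
```

View pics/scene0.png

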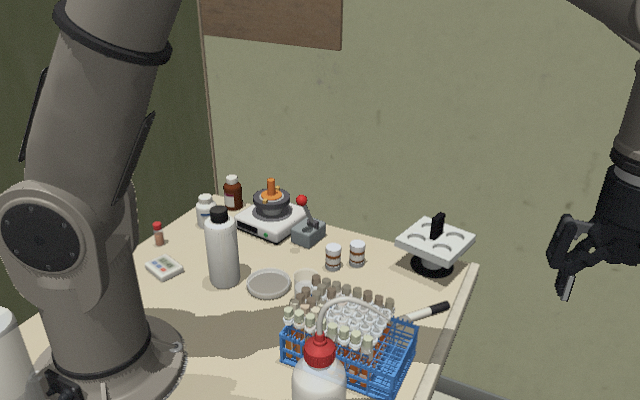

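View pics/side0.png

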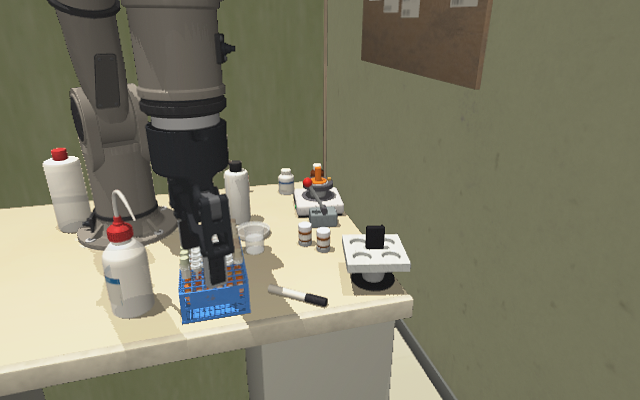

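Two amber jars are visible at (333,257) and (357,253) in the scene view. The block sits in the stand at (437,245), the plug in the spindle at (270,195) and the lever ball at (302,200). Next I'll write a helper and check for obstacles.

```bash
cat > h.py <<'E'
from bench import r
import cv2,numpy as np
from scipy.spatial.transform import Rotation as R
def go(x,y,z,yaw=None):
    """yaw deg = world direction of tool y (closing line), mod 180. Prints rotation first, then tilt-corrected shift."""
    o=r.get_obs();Rm=R.from_rotvec(o['orientation']).as_matrix()
    cur=np.degrees(np.arctan2(Rm[1,1],Rm[0,1]))
    if yaw is None: yaw=cur
    d=(yaw-cur+90)%180-90; yaw=np.radians(cur+d)
    yt=np.array([np.cos(yaw),np.sin(yaw),0]);zt=np.array([0,0,-1.]);xt=np.cross(yt,zt)
    T=np.c_[xt,yt,zt]; rv=R.from_matrix(Rm.T@T).as_rotvec(degrees=True)
    s=T.T@(np.array([x,y,z])-o['tcp_pos'])
    print('t',round(o['clock'],2),'tcp',np.round(o['tcp_pos'],4),'yaw',round(cur,1),'j7',round(o['joints'][6],2),'| rot deg',np.round(rv,1),'shift mm',np.round(s*1000,1),'rows>=',int(np.ceil(np.linalg.norm(s)/.0625)))
def cloud(c,name=None):
    K=r.get_calibration(c); p,d=r.grab_frame(c)
    if name: cv2.imwrite(f"pics/{name}.png",p[:,:,::-1])
    vv,uu=np.mgrid[:400,:640]
    n=cv2.undistortPoints(np.c_[uu.ravel(),vv.ravel()].astype(np.float32)[:,None],K["mtx"],np.array(K["dist"])).reshape(400,640,2)
    P=np.dstack([n[...,0]*d,n[...,1]*d,d]); E=np.array(K["extrinsics"])
    W=P@E[:3,:3].T+E[:3,3]; W[d==0]=np.nan
    return p,W
def lm(t,c,f=None):
    return [(np.round(e["xyz"],4).tolist(),round(e["score"],2)) for e in (f or r.landmark_of)(t,c)][:6]
E
python3 - <<'E'
from h import *
A=[]
for c in("scene","side"):
    p,W=cloud(c);A.append(W.reshape(-1,3))
A=np.concatenate(A);A=A[np.isfinite(A).all(1)]
A=A[(A[:,0]>0.15)&(A[:,0]<1)&(abs(A[:,1])<.6)]
print("wall x: ",np.percentile(A[A[:,2]>.4][:,0],[5,50,95]))
B=A[A[:,2]<.35];g=np.zeros((16,24))
i=((B[:,0]-.15)/.04).astype(int);j=((B[:,1]+.6)/.05).astype(int)
k=(i<16);np.maximum.at(g,(i[k],j[k]),B[k,2])
print("cols y=-.6 +.05, rows x=.15+.04 (mm)");print((g*1000).astype(int))
K=r.get_calibration("wrist");E=np.array(K["extrinsics"]);o=r.get_obs()
T=R.from_rotvec(o['orientation']).as_matrix();print("cam in tool",T.T@(E[:3,3]-o['tcp_pos']),(T.T@E[:3,:3]).round(2).tolist(),K["mtx"][0][0])
go(.46,-.003,.30)
E
```

```text
wall x:  [0.15806276 0.42805945 0.99916771]
cols y=-.6 +.05, rows x=.15+.04 (mm)
[[349   0   6  64 108 108 109 108   4   5   5   4   4   4   4   0   0   0
    0   0   0   0   0   0]
 [  0   0   7  63  99  98 109 108   4   5   4   5   6  21  22   4  46   0
    0   0   0   0   0   0]
 [  0   0   7  67 110 109 108 108  61  17 140 167   4  21  21   6 347   0
    0   0   0   0   0   0]
 [  0   0   6   4  18   2   0  61  61  18 142 167   2   4  17  58 348   0
    0   0   0   0   0   0]
 [  0   0   7  19  19   1   1  60  60  18  17   3   1   4   3  56 349   0
    0   0   0   0   0   0]
 [  0   0   8  22   5   3   2  29   3   3   5   3   2   3   3   4 349   0
    0   0   0   0   0   0]
 [  0   0   7  19   4   3  40  54  54 134  38  39  38   2  77  58 349   0
    0   0   0   0   0   0]
 [  0   0   7  74  74  74  53  55   3 135  42  89  85  40  78   3 349   0
    0   0   0   0   0   0]
 [  0   0   8  74 123  74   3   3   3  67  42 124 122  39  87   1 349   0
    0   0   0   0   0   0]
 [  0   0  69  74 123  74   3   3   3  39  40  90  89   2  87   3 349   0
    0   0   0   0   0   0]
 [  0   0  67  74  74  74   1   2   1   2   0  37  38   0   2   3 349   0
    0   0   0   0   0   0]
 [  0   0   0   0   0   0   0   0   0   0   0   0   0   0   0   0   0   0
    0   0   0   0   0   0]
 [  0   0   0   0   0   0   0   0   0   0   0   0   0   0   0   0   0   0
    0   0   0   0   0   0]
 [  0   0   0   0   0   0   0   0   0   0   0   0   0   0   0   0   0   0
    0   0   0   0   0   0]
 [  0   0   0   0   0   0   0   0   0   0   0   0   0   0   0   0   0   0
    0   0   0   0   0   0]
 [  0   0   0   0   0   0   0   0   0   0   0   0   0   0   0   0   0   0
    0   0   0   0   0   0]]
cam in tool [ 0.08335102  0.00022309 -0.14169265] [[-0.0, -0.95, -0.32], [1.0, -0.0, 0.0], [-0.0, -0.32, 0.95]] 312.917525967416
t 1.5 tcp [ 0.1897 -0.6478  0.2313] yaw -73.7 j7 -0.08 | rot deg [-0. -0. -0.] shift mm [ 440.6 -542.9  -68.7] rows>= 12
```

Run:
```python
from h import *
for c in("scene","side"):
    p,W=cloud(c);A=W.reshape(-1,3);A=A[np.isfinite(A).all(1)]
    for y0,y1 in((-.45,-.3),(-.15,.05),(.1,.2)):
        B=A[(A[:,2]>.2)&(A[:,2]<.5)&(A[:,1]>y0)&(A[:,1]<y1)&(A[:,0]>.3)]
        print(c,y0,np.percentile(B[:,0],[1,25,50,75]).round(3) if len(B) else 0)
    B=A[(A[:,0]>.35)&(A[:,0]<.6)&(A[:,2]>.2)&(A[:,2]<.5)&(A[:,1]>.1)]
    print('left wall y',np.percentile(B[:,1],[1,25,50]).round(3) if len(B) else 0)
    B=A[(A[:,2]<.01)&(A[:,2]>-.01)&(A[:,1]<0)];print('bench',np.percentile(B[:,0],99),np.percentile(B[:,1],1))
```

```text
scene -0.45 [1.013 1.018 1.02  1.022]
scene -0.15 [1.013 1.018 1.02  1.022]
scene 0.1 [0.995 1.001 1.004 1.018]
left wall y [0.217 0.22  0.221]
bench 1.0223111282880146 -0.5877071197180374
side -0.45 [1.016 1.019 1.02  1.021]
side -0.15 [1.016 1.018 1.019 1.021]
side 0.1 [0.997 1.001 1.002 1.018]
left wall y [0.214 0.219 0.221]
bench 1.020486758247591 -0.4716299074149456
```

```bash
python3 -m jog '[{"x":0.031,"y":-0.038,"z":-0.005},{"x":0.031,"y":-0.039,"z":-0.005},{"x":0.031,"y":-0.039,"z":-0.005},{"x":0.031,"y":-0.039,"z":-0.005},{"x":0.031,"y":-0.039,"z":-0.005},{"x":0.031,"y":-0.039,"z":-0.005},{"x":0.031,"y":-0.039,"z":-0.005},{"x":0.031,"y":-0.039,"z":-0.005}]' 60
python3 -m jog '[{"x":0.032,"y":-0.039,"z":-0.005},{"x":0.032,"y":-0.039,"z":-0.005},{"x":0.032,"y":-0.039,"z":-0.005},{"x":0.032,"y":-0.039,"z":-0.005},{"x":0.032,"y":-0.039,"z":-0.005},{"x":0.032,"y":-0.039,"z":-0.005},{},{}]'
python3 - <<'E'
from h import *
go(.491,-.003,.092)
p,W=cloud("wrist","w1")
for t in("plug","spindle_seat","dog0","lever_tip","lever_hinge","mixer","jar0"):print(t,lm(t,"wrist"))
hsv=cv2.cvtColor(p,cv2.COLOR_RGB2HSV)
m=(hsv[...,0]>5)&(hsv[...,0]<18)&(hsv[...,1]>150)&(W[...,2]>.112)&(abs(W[...,0]-.49)<.03)&(abs(W[...,1])<.03)
print(m.sum(),W[m].mean(0),W[m].min(0),W[m].max(0))
E
```

```text
t 1.6 tcp [ 0.1897 -0.6478  0.2313] yaw -73.7 j7 -0.08 | rot deg [ 0. -0.  0.] shift mm [ 470.3 -534.2  139.3] rows>= 12
plug []
spindle_seat []
dog0 []
lever_tip []
lever_hinge []
mixer []
jar0 []validation failed for argument at $[0]...
validation failed for argument at $[0]...
<stdin>:7: RuntimeWarning: Mean of empty slice.
  ret = um.true_divide(
Traceback (most recent call last):
ValueError: zero-size array to reduction operation minimum which has no identity
```

View pics/w1.png

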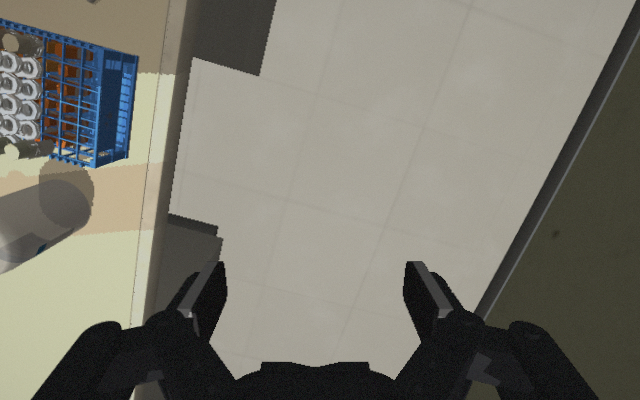

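The picture shows only floor and the bench edge, because the arm did not move. The rows probably need every key.

```bash
python3 -m jog '[{"fingers":0.085,"x":0.031,"y":-0.038,"z":-0.005}]' 60; python3 -m jog '[{"x":0.031,"y":-0.039,"z":-0.005,"rx":0,"ry":0,"rz":0}]';
python3 -m jog '[{"fingers":0.085,"x":0.031,"y":-0.038,"z":-0.005,"rx":0,"ry":0,"rz":0}]'
```

```text
clock: 2.12
tcp_pos: [0.2063, -0.6044, 0.2356]
orientation: [3.11, 0.438, -0.003]
contact_force: [1.3, 0.2, -0.0]
grip_width: 0.0851
gripper_force: 0.0validation failed for argument at $[0]...
validation failed for argument at $[0]...
```

```bash
exec 2>&1; python3 -m jog '[{"fingers":0.085,"x":0.031,"y":-0.039,"z":-0.005}]'; python3 -m jog '[{"fingers":0.085,"x":0.031,"y":-0.039,"z":-0.005,"rx":0,"ry":0,"rz":0}]'; python3 -m jog '[{"fingers":0.085,"x":0.031,"y":-0.039,"z":-0.005,"rx":0.0,"ry":0.0,"rz":0.0}]' 60
```

```text
validation failed for argument at $[0]...
clock: 2.25
tcp_pos: [0.2278, -0.5556, 0.2411]
orientation: [-3.11, -0.444, -0.0]
contact_force: [1.6, -0.1, 0.4]
grip_width: 0.0853
gripper_force: 0.0
clock: 2.38
tcp_pos: [0.2469, -0.509, 0.2465]
orientation: [3.11, 0.446, 0.0]
contact_force: [0.7, 0.1, 0.7]
grip_width: 0.085
gripper_force: 0.0
```

```bash
exec 2>&1; python3 -m jog '[{"fingers":0.085,"x":0.032,"y":-0.039,"z":-0.005,"rx":0,"ry":0,"rz":0},{"fingers":0.085,"x":0.032,"y":-0.039,"z":-0.005,"rx":0,"ry":0,"rz":0},{"fingers":0.085,"x":0.032,"y":-0.039,"z":-0.005,"rx":0,"ry":0,"rz":0},{"fingers":0.085,"x":0.032,"y":-0.039,"z":-0.005,"rx":0,"ry":0,"rz":0},{"fingers":0.085,"x":0.032,"y":-0.039,"z":-0.005,"rx":0,"ry":0,"rz":0},{"fingers":0.085,"x":0.032,"y":-0.039,"z":-0.005,"rx":0,"ry":0,"rz":0}]' 60
python3 -m jog '[{"fingers":0.085,"x":0.031,"y":-0.039,"z":-0.005,"rx":0,"ry":0,"rz":0},{"fingers":0.085,"x":0.032,"y":-0.039,"z":-0.005,"rx":0,"ry":0,"rz":0},{"fingers":0.085,"x":0.032,"y":-0.039,"z":-0.005,"rx":0,"ry":0,"rz":0},{"fingers":0.085,"x":0.031,"y":-0.039,"z":-0.005,"rx":0,"ry":0,"rz":0},{"fingers":0.085,"x":0.031,"y":-0.039,"z":-0.005,"rx":0,"ry":0,"rz":0},{"fingers":0.085,"x":0,"y":0,"z":0,"rx":0,"ry":0,"rz":0}]'
python3 - <<'E'
from h import *
go(.491,-.003,.092)
p,W=cloud("wrist","w2")
for t in("plug","spindle_seat","dog0","lever_tip","lever_hinge","mixer","jar0"):print(t,lm(t,"wrist"))
hsv=cv2.cvtColor(p,cv2.COLOR_RGB2HSV)
m=(hsv[...,0]>5)&(hsv[...,0]<18)&(hsv[...,1]>150)&(W[...,2]>.112)&(abs(W[...,0]-.49)<.03)&(abs(W[...,1])<.03)
if m.sum():print(m.sum(),W[m].mean(0),W[m].min(0),W[m].max(0))
E
```

```text
clock: 3.12
tcp_pos: [0.3653, -0.2304, 0.2768]
orientation: [3.109, 0.445, 0.001]
contact_force: [0.5, -0.3, 0.8]
grip_width: 0.0852
gripper_force: 0.0
clock: 3.88
tcp_pos: [0.4619, 0.0035, 0.3021]
orientation: [-3.107, -0.456, -0.004]
contact_force: [-0.4, -0.7, -0.2]
grip_width: 0.0851
gripper_force: 0.0
t 3.88 tcp [0.4619 0.0035 0.3021] yaw -73.3 j7 -1.46 | rot deg [-0.1 -0.1 -0. ] shift mm [ 26.   14.6 210.1] rows>= 4
plug [([0.4981, -0.0082, 0.0759], 0.95)]
spindle_seat [([0.4777, -0.1201, 0.0483], 0.26)]
dog0 [([0.5274, -0.0046, 0.0874], 0.64)]
lever_tip [([0.4391, -0.1119, 0.1205], 0.66), ([0.5127, -0.379, 0.1024], 0.41)]
lever_hinge [([0.4789, -0.1176, 0.0491], 0.65), ([0.5113, -0.3791, 0.0466], 0.25)]
mixer [([0.4927, -0.001, 0.0029], 0.91)]
jar0 [([0.4095, -0.2013, 0.0054], 0.8), ([0.4392, -0.2373, -0.0027], 0.57), ([0.5266, 0.0005, 0.0875], 0.57)]
240 [ 0.49457188 -0.00272258  0.12041132] [ 0.48579146 -0.0118416   0.11224583] [0.50282161 0.00571372 0.12278291]
```

View pics/w2.png

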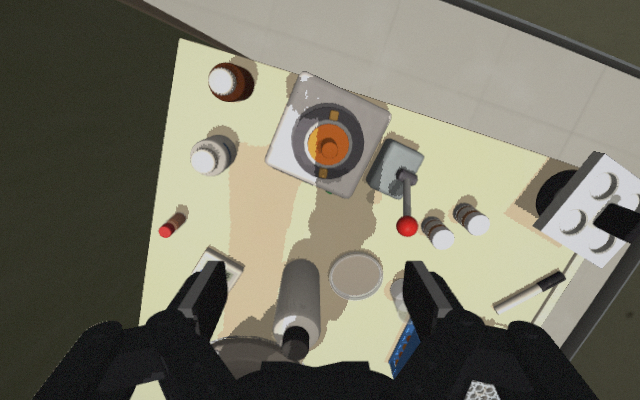

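The whole bench is visible: two jars at (437,232) and (470,220), the plug at (328,143), and brass dogs at (334,116) and (321,172). I'll measure the dog angle and the block yaw from this view, then reach for the plug.

Run:
```python
from h import *
p,W=cloud("wrist")
hsv=cv2.cvtColor(p,cv2.COLOR_RGB2HSV)
print(hsv[116,334],hsv[172,321],hsv[140,340])
for u,v in((334,116),(321,172)):
    Z=W[v-8:v+9,u-8:u+9];H=hsv[v-8:v+9,u-8:u+9].astype(int)
    m=(H[...,1]>90)&(H[...,0]>17)&(H[...,0]<30)&(Z[...,2]>.083)
    q=Z[m];print(m.sum(),q.mean(0).round(4),q.min(0).round(4),q.max(0).round(4))
# block top corners: plate z~.072
m=(abs(W[...,2]-.072)<.006)&(abs(W[...,1]+.38)<.12)&(abs(W[...,0]-.51)<.12)&(hsv[...,1]<40)&(hsv[...,2]>120)
m=m.astype(np.uint8)
q=W[m>0][:,:2].astype(np.float32);print(len(q),cv2.minAreaRect(q))
m=(W[...,2]>.085)&(abs(W[...,1]+.38)<.06)&(abs(W[...,0]-.51)<.06)&(W[...,2]<.14)
q=W[m].astype(np.float32);print(len(q),cv2.minAreaRect(q[:,:2]),q.max(0),q[q[:,2]>.118].mean(0))
```

```text
[150  20  64] [ 18 145 114] [ 12 199 169]
49 [5.275e-01 1.000e-04 8.700e-02] [ 0.5222 -0.0041  0.0848] [0.5319 0.0049 0.0889]
56 [ 0.4609 -0.0071  0.0865] [ 0.4559 -0.0119  0.0838] [ 0.4663 -0.002   0.0883]
3761 ((0.510801374912262, -0.38049328327178955), (0.12322518229484558, 0.12074489891529083), 76.92475891113281)Traceback (most recent call last):
  File "<stdin>", line 14, in <module>
cv2.error: OpenCV(4.12.0) /io/opencv/modules/imgproc/src/convhull.cpp:143: error: (-215:Assertion failed) total >= 0 && (depth == CV_32F || depth == CV_32S) in function 'convexHull'
```

```bash
exec 2>&1; python3 -m jog '[{"fingers":0.085,"x":0.0145,"y":0.007,"z":0.055,"rx":0,"ry":0,"rz":0},{"fingers":0.085,"x":0.0145,"y":0.007,"z":0.055,"rx":0,"ry":0,"rz":0},{"fingers":0.06,"x":0,"y":0,"z":0.05,"rx":0,"ry":0,"rz":0},{"fingers":0.05,"x":0,"y":0,"z":0.02,"rx":0,"ry":0,"rz":0},{"fingers":0.05,"x":0,"y":0,"z":0,"rx":0,"ry":0,"rz":0},{"fingers":0.05,"x":0,"y":0,"z":0,"rx":0,"ry":0,"rz":0}]' 40
python3 - <<'E'
from h import *
go(.494,-.003,.096)
E
```

```text
clock: 5.08
tcp_pos: [0.4934, -0.006, 0.1224]
orientation: [3.11, 0.445, 0.003]
contact_force: [-0.3, 0.4, 0.5]
grip_width: 0.0501
gripper_force: 0.0
t 5.08 tcp [ 0.4934 -0.006   0.1224] yaw -73.7 j7 -1.63 | rot deg [ 0.  -0.1  0. ] shift mm [ 1.4 -2.7 26.4] rows>= 1
```

```bash
exec 2>&1; python3 -m jog '[{"fingers":0.05,"x":0.001,"y":-0.0025,"z":0.029,"rx":0,"ry":0,"rz":0},{"fingers":0.05,"x":0,"y":0,"z":0,"rx":0,"ry":0,"rz":0},{"fingers":0.0,"x":0,"y":0,"z":0,"rx":0,"ry":0,"rz":0},{"fingers":0.0,"x":0,"y":0,"z":0,"rx":0,"ry":0,"rz":0},{"fingers":0.0,"x":0,"y":0,"z":0,"rx":0,"ry":0,"rz":0},{"fingers":0.0,"x":0,"y":0,"z":0,"rx":0,"ry":0,"rz":0}]' 40
python3 -m jog '[{"fingers":0.0,"x":0,"y":0,"z":-0.03,"rx":0,"ry":0,"rz":0},{"fingers":0.0,"x":0,"y":0,"z":-0.05,"rx":0,"ry":0,"rz":0},{"fingers":0.0,"x":0,"y":0,"z":-0.04,"rx":0,"ry":0,"rz":0},{"fingers":0.0,"x":0,"y":0,"z":0,"rx":0,"ry":0,"rz":0}]'
python3 - <<'E'
from h import *
go(.43,-.31,.21)
E
```

```text
clock: 5.82
tcp_pos: [0.4937, -0.0033, 0.0937]
orientation: [3.109, 0.445, 0.003]
contact_force: [-1.8, -0.8, 6.1]
grip_width: 0.0169
gripper_force: 38.8
clock: 6.32
tcp_pos: [0.4951, -0.003, 0.2161]
orientation: [3.108, 0.445, 0.012]
contact_force: [-0.6, 0.3, -1.2]
grip_width: 0.0169
gripper_force: 39.0
t 6.33 tcp [ 0.4951 -0.003   0.2161] yaw -73.7 j7 -1.54 | rot deg [ 0.1 -0.4  0. ] shift mm [-148.6  276.4    6.1] rows>= 6
```

```bash
exec 2>&1
python3 - <<'E'
from h import *
go(.54,-.225,.15)
E
```

```text
t 6.33 tcp [ 0.4951 -0.003   0.2161] yaw -73.7 j7 -1.54 | rot deg [ 0.1 -0.4  0. ] shift mm [-19.2 225.7  66.1] rows>= 4
```

```bash
exec 2>&1; python3 -m jog '[{"fingers":0.0,"x":-0.004,"y":0.045,"z":0.0,"rx":0,"ry":-0.4,"rz":0},{"fingers":0.0,"x":-0.004,"y":0.045,"z":0,"rx":0,"ry":0,"rz":0},{"fingers":0.0,"x":-0.004,"y":0.045,"z":0,"rx":0,"ry":0,"rz":0},{"fingers":0.0,"x":-0.004,"y":0.045,"z":0.02,"rx":0,"ry":0,"rz":0},{"fingers":0.0,"x":-0.003,"y":0.045,"z":0.046,"rx":0,"ry":0,"rz":0},{"fingers":0.0,"x":0,"y":0,"z":0.05,"rx":0,"ry":0,"rz":0},{"fingers":0.0,"x":0,"y":0,"z":0.045,"rx":0,"ry":0,"rz":0},{"fingers":0.0,"x":0,"y":0,"z":0,"rx":0,"ry":0,"rz":0}]'
python3 - <<'E'
from h import *
go(.54,-.225,.0305)
E
```

```text
clock: 7.32
tcp_pos: [0.5328, -0.2224, 0.049]
orientation: [-3.107, -0.446, 0.023]
contact_force: [-0.5, 0.2, -0.6]
grip_width: 0.0166
gripper_force: 39.1
t 7.33 tcp [ 0.5328 -0.2224  0.049 ] yaw -73.7 j7 -1.25 | rot deg [-0.3  0.8  0. ] shift mm [ 6.2  4.5 18.5] rows>= 1
```

```bash
exec 2>&1; python3 -m jog '[{"fingers":0.0,"x":0,"y":0,"z":0.008,"rx":0,"ry":0.4,"rz":0},{"fingers":0.0,"x":0,"y":0,"z":0.009,"rx":0,"ry":0,"rz":0},{"fingers":0.0,"x":0,"y":0,"z":0.0,"rx":0,"ry":0,"rz":0},{"fingers":0.0,"x":0,"y":0,"z":0,"rx":0,"ry":0,"rz":0},{"fingers":0.05,"x":0,"y":0,"z":0,"rx":0,"ry":0,"rz":0},{"fingers":0.06,"x":0,"y":0,"z":0,"rx":0,"ry":0,"rz":0}]'
python3 -m jog '[{"fingers":0.06,"x":0,"y":0,"z":-0.03,"rx":0,"ry":0,"rz":0},{"fingers":0.085,"x":0,"y":0,"z":-0.05,"rx":0,"ry":0,"rz":0},{"fingers":0.085,"x":0,"y":0,"z":-0.06,"rx":0,"ry":0,"rz":0},{"fingers":0.085,"x":0,"y":0,"z":-0.06,"rx":0,"ry":0,"rz":0},{"fingers":0.085,"x":0,"y":0,"z":0,"rx":0,"ry":0,"rz":0}]'
python3 - <<'E'
from h import *
p,W=cloud("wrist","w3")
hsv=cv2.cvtColor(p,cv2.COLOR_RGB2HSV)
print("plug",lm("plug","wrist"),"grip",lm("block_grip","wrist"),"jar",lm("jar0","wrist"))
m=(W[...,2]>.085)&(abs(W[...,1]+.38)<.05)&(abs(W[...,0]-.51)<.05)&(W[...,2]<.13)
q=W[m].astype(np.float32);print(len(q))
t=q[q[:,2]>.119].copy();print(len(t),cv2.minAreaRect(np.ascontiguousarray(t[:,:2])),t.mean(0))
m=(abs(W[...,2]-.072)<.004)&(abs(W[...,1]+.38)<.12)&(abs(W[...,0]-.51)<.12)
t=np.ascontiguousarray(W[m][:,:2].astype(np.float32));print(len(t),cv2.minAreaRect(t))
go(.511,-.3805,.20,-13+90)
E
```

```text
clock: 8.07
tcp_pos: [0.5366, -0.2236, 0.0361]
orientation: [3.109, 0.446, 0.001]
contact_force: [0.4, -0.3, -0.6]
grip_width: 0.0526
gripper_force: 0.0
clock: 8.7
tcp_pos: [0.5395, -0.2242, 0.2415]
orientation: [3.105, 0.445, 0.014]
contact_force: [0.5, 0.4, -0.2]
grip_width: 0.0848
gripper_force: 0.0
plug [([0.5428, -0.2247, 0.0146], 0.97), ([0.4813, -0.119, 0.0485], 0.32)] grip [([0.5117, -0.3827, 0.1026], 0.88)] jar [([0.4101, -0.2005, 0.003], 0.68), ([0.4408, -0.2365, -0.0011], 0.64), ([0.4793, -0.1184, 0.0477], 0.16)]
1223
443 ((0.5113904476165771, -0.3793298006057739), (0.014403213746845722, 0.03510241582989693), 78.69171905517578) [ 0.5115608  -0.37922668  0.12085884]
5795 ((0.5112990736961365, -0.38022059202194214), (0.12167065590620041, 0.12067371606826782), 77.24015045166016)
t 8.9 tcp [ 0.5353 -0.2233  0.2343] yaw -73.7 j7 -1.14 | rot deg [-0.   0.1 29.3] shift mm [ 11.7 158.6  34.3] rows>= 3
```

View pics/w3.png

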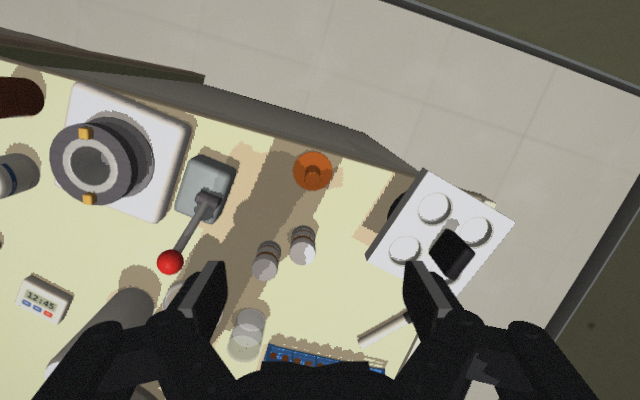

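The plug stands at (312,170). The spindle is empty, with dogs at (85,132) and (88,199). Now I'll go to the block grip.

```bash
exec 2>&1; python3 -m jog '[{"fingers":0.085,"x":0,"y":0,"z":0,"rx":0,"ry":0,"rz":10},{"fingers":0.085,"x":0,"y":0,"z":0,"rx":0,"ry":0,"rz":10},{"fingers":0.085,"x":0,"y":0,"z":0,"rx":0,"ry":0,"rz":9},{"fingers":0.085,"x":0.004,"y":0.053,"z":0.01,"rx":0,"ry":0,"rz":0},{"fingers":0.085,"x":0.004,"y":0.053,"z":0.01,"rx":0,"ry":0,"rz":0},{"fingers":0.085,"x":0.004,"y":0.053,"z":0.01,"rx":0,"ry":0,"rz":0},{"fingers":0.06,"x":0,"y":0,"z":0.04,"rx":0,"ry":0,"rz":0},{"fingers":0.05,"x":0,"y":0,"z":0,"rx":0,"ry":0,"rz":0}]' 80
python3 -m jog '[{"fingers":0.05,"x":0,"y":0,"z":0,"rx":0,"ry":0,"rz":0}]'
python3 - <<'E'
from h import *
go(.5113,-.3798,.084,77.4)
E
```

```text
clock: 9.9
tcp_pos: [0.51, -0.3797, 0.1609]
orientation: [-3.118, 0.347, 0.014]
contact_force: [0.1, 0.8, -0.1]
grip_width: 0.0514
gripper_force: 0.0
clock: 10.02
tcp_pos: [0.5137, -0.3801, 0.1659]
orientation: [-3.122, 0.344, 0.001]
contact_force: [0.1, 0.5, -0.2]
grip_width: 0.0503
gripper_force: 0.0
t 10.03 tcp [ 0.5137 -0.3801  0.1659] yaw -102.6 j7 -1.37 | rot deg [-0.1  0.   0. ] shift mm [-2.4  0.2 81.9] rows>= 2
```

```bash
exec 2>&1; python3 -m jog '[{"fingers":0.05,"x":-0.002,"y":0,"z":0.03,"rx":0,"ry":0,"rz":0},{"fingers":0.05,"x":0,"y":0,"z":0.03,"rx":0,"ry":0,"rz":0},{"fingers":0.05,"x":0,"y":0,"z":0.02,"rx":0,"ry":0,"rz":0},{"fingers":0.05,"x":0,"y":0,"z":0,"rx":0,"ry":0,"rz":0},{"fingers":0.05,"x":0,"y":0,"z":0,"rx":0,"ry":0,"rz":0}]' 100
python3 - <<'E'
from h import *
for i in range(3):go(.5113,-.3798,.084,77.4);r.grab_frame("wrist")
p,W=cloud("side","s3")
E
```

```text
clock: 10.65
tcp_pos: [0.5122, -0.3811, 0.0872]
orientation: [3.122, -0.346, 0.003]
contact_force: [-0.5, 0.3, 1.4]
grip_width: 0.0502
gripper_force: 0.0
t 10.65 tcp [ 0.5122 -0.3811  0.0872] yaw -102.7 j7 -1.39 | rot deg [ 0.  -0.1 -0.1] shift mm [-1.2 -1.1  3.2] rows>= 1
t 10.7 tcp [ 0.5122 -0.3812  0.0873] yaw -102.7 j7 -1.39 | rot deg [ 0.  -0.1 -0.1] shift mm [-1.2 -1.2  3.3] rows>= 1
t 10.75 tcp [ 0.5121 -0.3813  0.0873] yaw -102.7 j7 -1.39 | rot deg [ 0.1 -0.1 -0.1] shift mm [-1.1 -1.3  3.3] rows>= 1
```

Close 2 mm lower, then lift.

```bash
exec 2>&1; python3 -m jog '[{"fingers":0.05,"x":-0.001,"y":-0.001,"z":0.002,"rx":0,"ry":0,"rz":0},{"fingers":0.0,"x":0,"y":0,"z":0,"rx":0,"ry":0,"rz":0},{"fingers":0.0,"x":0,"y":0,"z":0,"rx":0,"ry":0,"rz":0},{"fingers":0.0,"x":0,"y":0,"z":0,"rx":0,"ry":0,"rz":0},{"fingers":0.0,"x":0,"y":0,"z":0,"rx":0,"ry":0,"rz":0},{"fingers":0.0,"x":0,"y":0,"z":0,"rx":0,"ry":0,"rz":0}]' 120
python3 - <<'E'
from h import *
for i in range(2):go(.5113,-.3798,.084,77.4);r.grab_frame("wrist")
E
python3 -m jog '[{"fingers":0.0,"x":0,"y":0,"z":-0.02,"rx":0,"ry":0,"rz":0},{"fingers":0.0,"x":0,"y":0,"z":-0.03,"rx":0,"ry":0,"rz":0},{"fingers":0.0,"x":0,"y":0,"z":-0.04,"rx":0,"ry":0,"rz":0},{"fingers":0.0,"x":0,"y":0,"z":-0.04,"rx":0,"ry":0,"rz":0},{"fingers":0.0,"x":0,"y":0,"z":-0.03,"rx":0,"ry":0,"rz":0},{"fingers":0.0,"x":0,"y":0,"z":0,"rx":0,"ry":0,"rz":0},{"fingers":0.0,"x":0,"y":0,"z":0,"rx":0,"ry":0,"rz":0}]'
python3 - <<'E'
from h import *
go(.4942,-.0035,.25,96.2)
p,W=cloud("wrist","w4")
m=(W[...,2]>.02)&(abs(W[...,1]+.225)<.06)&(abs(W[...,0]-.54)<.06)
print("plug",lm("plug","wrist"))
# block pose in tool frame
o=r.get_obs();T=R.from_rotvec(o['orientation']).as_matrix();Q=(W-o['tcp_pos'])@T
pt=Q.reshape(-1,3);pt=pt[np.isfinite(pt).all(1)]
b=pt[(pt[:,2]>0.007)&(pt[:,2]<.018)&(abs(pt[:,0])<.1)&(abs(pt[:,1])<.1)];print(len(b),np.percentile(b[:,2],[5,50,95]),cv2.minAreaRect(np.ascontiguousarray(b[:,:2].astype(np.float32))))
E
```

```text
clock: 11.6
tcp_pos: [0.5104, -0.3799, 0.084]
orientation: [3.122, -0.347, 0.0]
contact_force: [-0.5, 0.0, 2.9]
grip_width: 0.0124
gripper_force: 117.2
t 11.6 tcp [ 0.5104 -0.3799  0.084 ] yaw -102.7 j7 -1.4 | rot deg [ 0.  -0.  -0.1] shift mm [ 0.8 -0.2 -0. ] rows>= 1
t 11.65 tcp [ 0.5105 -0.3799  0.084 ] yaw -102.7 j7 -1.4 | rot deg [ 0.  -0.  -0.1] shift mm [ 0.8 -0.2 -0. ] rows>= 1
clock: 12.58
tcp_pos: [0.5095, -0.379, 0.2424]
orientation: [-3.121, 0.347, 0.003]
contact_force: [-0.6, -0.7, -3.3]
grip_width: 0.0126
gripper_force: 117.5
t 12.57 tcp [ 0.5095 -0.379   0.2424] yaw -102.7 j7 -1.35 | rot deg [ -0.1   0.1 -18.9] shift mm [  25.3 -374.9   -7.6] rows>= 7
plug [([0.5386, -0.2247, 0.0153], 0.96)]
22196 [0.01138935 0.0124484  0.0139776 ] ((0.0009226053953170776, 0.00032789260149002075), (0.12093495577573776, 0.1206730529665947), 89.87886810302734)
```

View pics/w4.png

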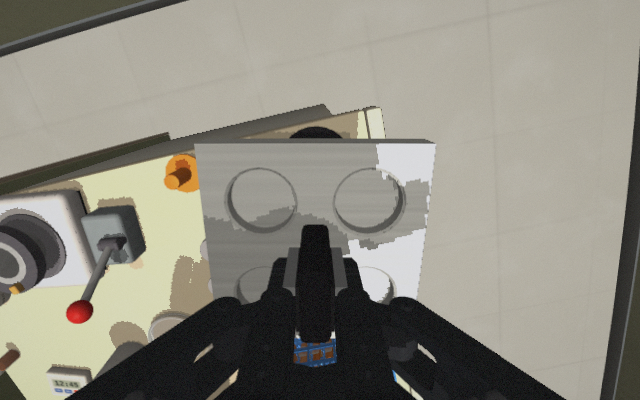

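```bash
exec 2>&1; python3 -m jog '[{"fingers":0.0,"x":0.003,"y":-0.047,"z":-0.001,"rx":0,"ry":0,"rz":0},{"fingers":0.0,"x":0.003,"y":-0.047,"z":-0.001,"rx":0,"ry":0,"rz":0},{"fingers":0.0,"x":0.0,"y":0,"z":0,"rx":0,"ry":0,"rz":-9.5},{"fingers":0.0,"x":0,"y":0,"z":0,"rx":0,"ry":0,"rz":-9.4},{"fingers":0.0,"x":0,"y":0,"z":0,"rx":0,"ry":0,"rz":0}]'
python3 - <<'E'
from h import *
p,W=cloud("wrist","w5")
hsv=cv2.cvtColor(p,cv2.COLOR_RGB2HSV)
m=((hsv[...,1]>90)&(hsv[...,0]>17)&(hsv[...,0]<32)&(W[...,2]>.083)&(W[...,2]<.093)&(abs(W[...,0]-.494)<.05)&(abs(W[...,1])<.05)).astype(np.uint8)
n,L,S,C=cv2.connectedComponentsWithStats(m)
c=[]
for i in range(1,n):
    if S[i,4]>8:
        q=W[L==i];print(S[i,4],q.mean(0).round(4),((q.min(0)+q.max(0))/2).round(4));c.append(q.mean(0))
if len(c)==2:d=c[0]-c[1];print("mid",(c[0]+c[1])/2,np.degrees(np.arctan2(d[1],d[0])),np.linalg.norm(d))
print(lm("dog0","wrist"),lm("spindle_seat","wrist"))
go(.4933,-.0033,.25,96.2)
E
```

```text
clock: 13.3
tcp_pos: [0.5362, -0.289, 0.2444]
orientation: [-3.136, -0.168, 0.003]
contact_force: [-0.7, 0.6, -3.2]
grip_width: 0.0125
gripper_force: 117.9
101 [ 0.5277 -0.0009  0.0861] [ 5.276e-01 -3.000e-04  8.600e-02]
92 [ 0.4614 -0.0089  0.086 ] [ 0.4611 -0.0085  0.0857]
mid [ 0.49457045 -0.00488627  0.08607071] 6.82251420709172 0.06676849270748991
[([0.527, 0.0017, 0.0886], 0.72)] [([0.4938, 0.003, 0.0811], 0.7)]
t 13.45 tcp [ 0.5365 -0.2893  0.2451] yaw -84.0 j7 -1.2 | rot deg [-0.   0.1 -0.2] shift mm [ -12.1 -289.    -4.9] rows>= 5
```

```bash
exec 2>&1; python3 -m jog '[{"fingers":0.0,"x":-0.002,"y":-0.048,"z":0,"rx":0,"ry":0,"rz":-0.4},{"fingers":0.0,"x":-0.002,"y":-0.048,"z":0,"rx":0,"ry":0,"rz":0},{"fingers":0.0,"x":-0.002,"y":-0.048,"z":0,"rx":0,"ry":0,"rz":0},{"fingers":0.0,"x":-0.002,"y":-0.048,"z":0,"rx":0,"ry":0,"rz":0},{"fingers":0.0,"x":-0.002,"y":-0.048,"z":0,"rx":0,"ry":0,"rz":0},{"fingers":0.0,"x":-0.002,"y":-0.048,"z":0,"rx":0,"ry":0,"rz":0},{"fingers":0.0,"x":0,"y":0,"z":0,"rx":0,"ry":0,"rz":0},{"fingers":0.0,"x":0,"y":0,"z":0,"rx":0,"ry":0,"rz":0}]'
python3 -m jog '[{"fingers":0.0,"x":0,"y":0,"z":0.03,"rx":0,"ry":0,"rz":0},{"fingers":0.0,"x":0,"y":0,"z":0.03,"rx":0,"ry":0,"rz":0},{"fingers":0.0,"x":0,"y":0,"z":0.02,"rx":0,"ry":0,"rz":0},{"fingers":0.0,"x":0,"y":0,"z":0,"rx":0,"ry":0,"rz":0},{"fingers":0.0,"x":0,"y":0,"z":0,"rx":0,"ry":0,"rz":0}]'
python3 - <<'E'
from h import *
go(.4935,-.004,.119,96.5)
r.grab_frame("wrist");go(.4935,-.004,.119,96.5)
E
```

```text
clock: 14.45
tcp_pos: [0.4922, -0.005, 0.2458]
orientation: [3.136, 0.179, 0.0]
contact_force: [0.9, -0.3, -3.9]
grip_width: 0.013
gripper_force: 118.5
clock: 15.08
tcp_pos: [0.4929, -0.0053, 0.1665]
orientation: [3.136, 0.178, 0.002]
contact_force: [-0.6, -0.1, -3.7]
grip_width: 0.0128
gripper_force: 118.4
t 15.07 tcp [ 0.4929 -0.0053  0.1665] yaw -83.5 j7 -1.75 | rot deg [ 0.  -0.1  0. ] shift mm [ 0.7 -1.2 47.5] rows>= 1
t 15.12 tcp [ 0.4931 -0.005   0.1668] yaw -83.5 j7 -1.75 | rot deg [ 0.  -0.1  0. ] shift mm [ 0.5 -0.9 47.8] rows>= 1
```

```bash
exec 2>&1; python3 -m jog '[{"fingers":0.0,"x":0.0005,"y":-0.001,"z":0.015,"rx":0,"ry":0,"rz":0},{"fingers":0.0,"x":0,"y":0,"z":0.01,"rx":0,"ry":0,"rz":0},{"fingers":0.0,"x":0,"y":0,"z":0.01,"rx":0,"ry":0,"rz":0},{"fingers":0.0,"x":0,"y":0,"z":0,"rx":0,"ry":0,"rz":0}]'
python3 -m jog '[{"fingers":0.0,"x":0,"y":0,"z":0.004,"rx":0,"ry":0,"rz":0},{"fingers":0.0,"x":0,"y":0,"z":0.004,"rx":0,"ry":0,"rz":0},{"fingers":0.0,"x":0,"y":0,"z":0,"rx":0,"ry":0,"rz":0}]'
python3 -m jog '[{"fingers":0.0,"x":0,"y":0,"z":0.004,"rx":0,"ry":0,"rz":0},{"fingers":0.0,"x":0,"y":0,"z":0.002,"rx":0,"ry":0,"rz":0},{"fingers":0.0,"x":0,"y":0,"z":0,"rx":0,"ry":0,"rz":0}]'
python3 - <<'E'
from h import *
go(.4935,-.004,.119,96.5)
E
```

```text
clock: 15.62
tcp_pos: [0.4917, -0.0035, 0.1297]
orientation: [-3.136, -0.182, 0.003]
contact_force: [0.1, -0.2, -2.8]
grip_width: 0.0125
gripper_force: 118.6
clock: 16.0
tcp_pos: [0.4923, -0.0035, 0.1225]
orientation: [3.136, 0.181, -0.001]
contact_force: [-0.3, 0.7, -3.9]
grip_width: 0.0128
gripper_force: 118.6
clock: 16.38
tcp_pos: [0.4931, -0.0034, 0.1188]
orientation: [3.135, 0.181, 0.002]
contact_force: [-6.1, -1.0, 18.7]
grip_width: 0.013
gripper_force: 122.2
t 16.38 tcp [ 0.4931 -0.0034  0.1188] yaw -83.4 j7 -1.81 | rot deg [ 0.1 -0.1  0.1] shift mm [ 0.3  0.7 -0.2] rows>= 1
```

```bash
exec 2>&1; python3 -m jog '[{"fingers":0.03,"x":0,"y":0,"z":0,"rx":0,"ry":0,"rz":0},{"fingers":0.05,"x":0,"y":0,"z":0,"rx":0,"ry":0,"rz":0},{"fingers":0.05,"x":0,"y":0,"z":0,"rx":0,"ry":0,"rz":0},{"fingers":0.05,"x":0,"y":0,"z":-0.03,"rx":0,"ry":0,"rz":0},{"fingers":0.05,"x":0,"y":0,"z":-0.05,"rx":0,"ry":0,"rz":0},{"fingers":0.085,"x":0,"y":0,"z":-0.05,"rx":0,"ry":0,"rz":0},{"fingers":0.085,"x":0,"y":0.0,"z":0,"rx":0,"ry":0,"rz":0}]' 40
python3 - <<'E'
from h import *
p,W=cloud("wrist","w6")
pt=W.reshape(-1,3)
b=pt[(pt[:,2]>.095)&(pt[:,2]<.115)&(abs(pt[:,0]-.494)<.09)&(abs(pt[:,1])<.09)]
print(len(b),np.percentile(b[:,2],[5,50,95]),cv2.minAreaRect(np.ascontiguousarray(b[:,:2].astype(np.float32))))
b=pt[(pt[:,2]>.15)&(pt[:,2]<.165)&(abs(pt[:,0]-.494)<.04)&(abs(pt[:,1])<.04)]
print(len(b),b[:,2].mean() if len(b) else 0)
print(lm("hole0","wrist"),lm("plug","wrist"),lm("jar0","wrist"))
go(.5405,-.2245,.20)
E
```

```text
clock: 17.25
tcp_pos: [0.4951, -0.003, 0.2506]
orientation: [3.136, 0.181, 0.012]
contact_force: [0.2, -0.1, -0.8]
grip_width: 0.083
gripper_force: 0.0
13904 [0.09547069 0.10548592 0.10692276] ((0.4938052296638489, -0.0037512630224227905), (0.11979074776172638, 0.12061866372823715), 6.609731197357178)
720 0.1553488669066526
[([0.4666, -0.0387, 0.0974], 0.95), ([0.4627, 0.0213, 0.0973], 0.74), ([0.5253, -0.0292, 0.0955], 0.72), ([0.516, 0.0268, 0.0961], 0.69), ([0.4302, 0.1317, 0.0022], 0.26)] [([0.5407, -0.2288, 0.015], 0.7)] [([0.3945, -0.2337, 0.0061], 0.94), ([0.4436, -0.2352, -0.0019], 0.79), ([0.4932, -0.0041, 0.0791], 0.74), ([0.4948, -0.0048, 0.1367], 0.24)]
t 17.45 tcp [ 0.4916 -0.0036  0.2454] yaw -83.4 j7 -1.69 | rot deg [-0.   0.1  0. ] shift mm [ 23.1 225.   45.4] rows>= 4
```

View pics/w6.png

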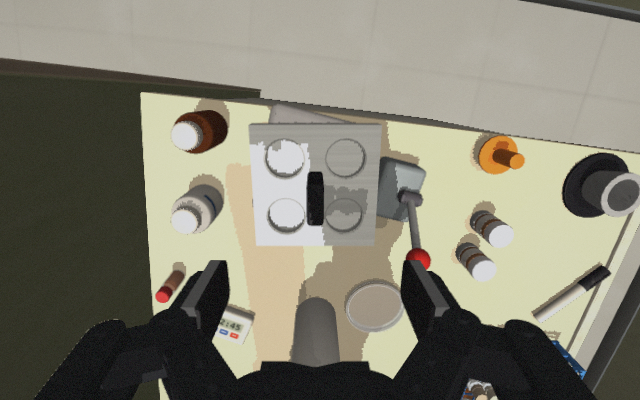

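The block is home: plate top at 106 mm, yaw matching the dogs. One jar has been knocked aside, to about (0.394,-0.234), and the plug still stands at (500,155). Now the plug.

```bash
exec 2>&1; python3 -m jog '[{"fingers":0.06,"x":0.0046,"y":0.045,"z":0.005,"rx":0,"ry":0,"rz":0},{"fingers":0.06,"x":0.0046,"y":0.045,"z":0.01,"rx":0,"ry":0,"rz":0},{"fingers":0.06,"x":0.0046,"y":0.045,"z":0.01,"rx":0,"ry":0,"rz":0},{"fingers":0.06,"x":0.0046,"y":0.045,"z":0.01,"rx":0,"ry":0,"rz":0},{"fingers":0.06,"x":0.0046,"y":0.045,"z":0.05,"rx":0,"ry":0,"rz":0},{"fingers":0.06,"x":0,"y":0,"z":0.05,"rx":0,"ry":0,"rz":0},{"fingers":0.06,"x":0,"y":0,"z":0,"rx":0,"ry":0,"rz":0},{"fingers":0.06,"x":0,"y":0,"z":0,"rx":0,"ry":0,"rz":0}]' 40
python3 - <<'E'
from h import *
p,W=cloud("wrist","w7")
hsv=cv2.cvtColor(p,cv2.COLOR_RGB2HSV)
m=(hsv[...,0]>3)&(hsv[...,0]<20)&(hsv[...,1]>120)&(W[...,2]>.05)&(W[...,2]<.07)&(abs(W[...,0]-.54)<.03)&(abs(W[...,1]+.225)<.03)
print(m.sum(),W[m].mean(0)); print(lm("plug","wrist"),lm("stand_seat","wrist"))
go(.5405,-.2245,.03)
E
```

```text
clock: 18.45
tcp_pos: [0.5412, -0.2202, 0.1162]
orientation: [-3.136, -0.184, -0.001]
contact_force: [0.5, 0.3, 0.7]
grip_width: 0.0601
gripper_force: 0.0
508 [ 0.53821777 -0.22381592  0.05621682]
[([0.5425, -0.2254, 0.0155], 0.56)] [([0.5113, -0.3844, 0.0449], 0.7)]
t 18.6 tcp [ 0.542  -0.2208  0.1176] yaw -83.3 j7 -1.37 | rot deg [ 0.1 -0.2  0. ] shift mm [-2.   3.5 87.6] rows>= 2
```

```bash
exec 2>&1; python3 -m jog '[{"fingers":0.06,"x":-0.002,"y":0.0035,"z":0.03,"rx":0,"ry":0,"rz":0},{"fingers":0.06,"x":0,"y":0,"z":0.03,"rx":0,"ry":0,"rz":0},{"fingers":0.06,"x":0,"y":0,"z":0.027,"rx":0,"ry":0,"rz":0},{"fingers":0.06,"x":0,"y":0,"z":0,"rx":0,"ry":0,"rz":0},{"fingers":0.0,"x":0,"y":0,"z":0,"rx":0,"ry":0,"rz":0},{"fingers":0.0,"x":0,"y":0,"z":0,"rx":0,"ry":0,"rz":0},{"fingers":0.0,"x":0,"y":0,"z":0,"rx":0,"ry":0,"rz":0},{"fingers":0.0,"x":0,"y":0,"z":0,"rx":0,"ry":0,"rz":0}]' 40
python3 - <<'E'
from h import *
go(.54,-.225,.03)
E
python3 -m jog '[{"fingers":0.0,"x":0,"y":0,"z":-0.04,"rx":0,"ry":0,"rz":0},{"fingers":0.0,"x":0,"y":0,"z":-0.05,"rx":0,"ry":0,"rz":0},{"fingers":0.0,"x":0,"y":0,"z":-0.05,"rx":0,"ry":0,"rz":0},{"fingers":0.0,"x":0,"y":0,"z":0,"rx":0,"ry":0,"rz":0},{"fingers":0.0,"x":0,"y":0,"z":0,"rx":0,"ry":0,"rz":0}]'
python3 - <<'E'
from h import *
p,W=cloud("wrist","w8")
m=(abs(W[...,2]-.045)<.003)&(np.hypot(W[...,0]-.511,W[...,1]+.38)<.032)
t=np.ascontiguousarray(W[m][:,:2].astype(np.float32));print(len(t),cv2.minEnclosingCircle(t))
print(lm("stand_seat","wrist"),lm("plug","wrist"))
go(.5115,-.3805,.12)
E
```

```text
clock: 19.6
tcp_pos: [0.54, -0.225, 0.0297]
orientation: [3.135, 0.181, 0.003]
contact_force: [-0.3, 0.2, 7.4]
grip_width: 0.0168
gripper_force: 39.5
t 19.6 tcp [ 0.54   -0.225   0.0297] yaw -83.4 j7 -1.42 | rot deg [ 0.1 -0.1  0. ] shift mm [ 0.  -0.  -0.3] rows>= 1
clock: 20.23
tcp_pos: [0.5384, -0.2248, 0.1681]
orientation: [3.136, 0.181, -0.001]
contact_force: [-0.2, -0.0, -0.8]
grip_width: 0.0165
gripper_force: 39.2
1372 ((0.5112456679344177, -0.38012486696243286), 0.029273364692926407)
[([0.5118, -0.3825, 0.0424], 0.62)] [([0.5392, -0.228, 0.1535], 0.71)]
t 20.38 tcp [ 0.5379 -0.2245  0.1669] yaw -83.4 j7 -1.34 | rot deg [-0.1  0.1  0. ] shift mm [-44.3 151.9  46.9] rows>= 3
```

```bash
exec 2>&1; python3 -m jog '[{"fingers":0.0,"x":-0.011,"y":0.038,"z":0,"rx":0,"ry":0,"rz":0},{"fingers":0.0,"x":-0.011,"y":0.038,"z":0.01,"rx":0,"ry":0,"rz":0},{"fingers":0.0,"x":-0.011,"y":0.038,"z":0.018,"rx":0,"ry":0,"rz":0},{"fingers":0.0,"x":-0.011,"y":0.038,"z":0.02,"rx":0,"ry":0,"rz":0},{"fingers":0.0,"x":0,"y":0,"z":0.02,"rx":0,"ry":0,"rz":0},{"fingers":0.0,"x":0,"y":0,"z":0,"rx":0,"ry":0,"rz":0},{"fingers":0.0,"x":0,"y":0,"z":0,"rx":0,"ry":0,"rz":0},{"fingers":0.0,"x":0,"y":0,"z":0,"rx":0,"ry":0,"rz":0}]'
python3 - <<'E'
from h import *
go(.5112,-.3801,.0587)
E
```

```text
clock: 21.38
tcp_pos: [0.5139, -0.38, 0.1015]
orientation: [3.136, 0.184, 0.002]
contact_force: [0.7, 0.8, -0.9]
grip_width: 0.0171
gripper_force: 39.2
t 21.38 tcp [ 0.5139 -0.38    0.1015] yaw -83.3 j7 -1.1 | rot deg [ 0.  -0.1  0. ] shift mm [-2.7 -0.2 42.8] rows>= 1
```

```bash
exec 2>&1; python3 -m jog '[{"fingers":0.0,"x":-0.002,"y":0,"z":0.015,"rx":0,"ry":0,"rz":0},{"fingers":0.0,"x":0,"y":0,"z":0.01,"rx":0,"ry":0,"rz":0},{"fingers":0.0,"x":0,"y":0,"z":0.01,"rx":0,"ry":0,"rz":0},{"fingers":0.0,"x":0,"y":0,"z":0.005,"rx":0,"ry":0,"rz":0},{"fingers":0.0,"x":0,"y":0,"z":0.003,"rx":0,"ry":0,"rz":0},{"fingers":0.0,"x":0,"y":0,"z":0,"rx":0,"ry":0,"rz":0},{"fingers":0.0,"x":0,"y":0,"z":0,"rx":0,"ry":0,"rz":0}]'
python3 - <<'E'
from h import *
go(.5112,-.3801,.0587)
E
```

```text
clock: 22.25
tcp_pos: [0.5122, -0.3804, 0.0587]
orientation: [3.136, 0.182, 0.003]
contact_force: [0.8, 3.3, 7.6]
grip_width: 0.0166
gripper_force: 39.9
t 22.25 tcp [ 0.5122 -0.3804  0.0587] yaw -83.3 j7 -1.12 | rot deg [ 0.  -0.1  0. ] shift mm [-1.  -0.4  0. ] rows>= 1
```

```bash
exec 2>&1; python3 -m jog '[{"fingers":0.03,"x":0,"y":0,"z":0,"rx":0,"ry":0,"rz":0},{"fingers":0.05,"x":0,"y":0,"z":0,"rx":0,"ry":0,"rz":0},{"fingers":0.05,"x":0,"y":0,"z":-0.03,"rx":0,"ry":0,"rz":0},{"fingers":0.05,"x":0,"y":0,"z":-0.05,"rx":0,"ry":0,"rz":0},{"fingers":0.085,"x":-0.02,"y":-0.03,"z":-0.05,"rx":0,"ry":0,"rz":0},{"fingers":0.085,"x":-0.02,"y":-0.03,"z":-0.02,"rx":0,"ry":0,"rz":0},{"fingers":0.085,"x":0,"y":0,"z":0,"rx":0,"ry":0,"rz":0},{"fingers":0.085,"x":0,"y":0,"z":0,"rx":0,"ry":0,"rz":0}]'
python3 - <<'E'
from h import *
p,W=cloud("wrist","w9")
print(lm("plug","wrist"),lm("jar0","wrist"))
for x,y in((.3945,-.2337),(.4436,-.2352)):
    m=(W[...,2]>.046)&(W[...,2]<.06)&(np.hypot(W[...,0]-x,W[...,1]-y)<.022)
    t=np.ascontiguousarray(W[m][:,:2].astype(np.float32))
    if len(t):print(len(t),cv2.minEnclosingCircle(t),W[m].mean(0))
m=(W[...,2]>.08)&(W[...,2]<.095)&(np.hypot(W[...,0]-.511,W[...,1]+.38)<.03);print("knob",m.sum(),W[m].mean(0),W[m].max(0))
go(.444,-.2352,.2)
E
```

```text
clock: 23.25
tcp_pos: [0.4639, -0.3267, 0.207]
orientation: [3.136, 0.18, -0.001]
contact_force: [1.7, 0.1, -1.1]
grip_width: 0.0849
gripper_force: 0.0
[([0.5123, -0.3826, 0.0468], 0.81)] [([0.4401, -0.2358, -0.0019], 0.91), ([0.3983, -0.2296, 0.0055], 0.85)]
653 ((0.3955390155315399, -0.23101423680782318), 0.015918361023068428) [ 0.39657068 -0.23171853  0.05039834]
743 ((0.4450526833534241, -0.2382631003856659), 0.01585814543068409) [ 0.44561484 -0.23888872  0.05047094]
knob 346 [ 0.50961074 -0.38036388  0.08565521] [ 0.51768726 -0.37185753  0.087746  ]
t 23.4 tcp [ 0.464  -0.3266  0.2063] yaw -83.4 j7 -1.09 | rot deg [-0.1  0.1  0. ] shift mm [ -9.4 -93.1   6.3] rows>= 2
```

View pics/w9.png

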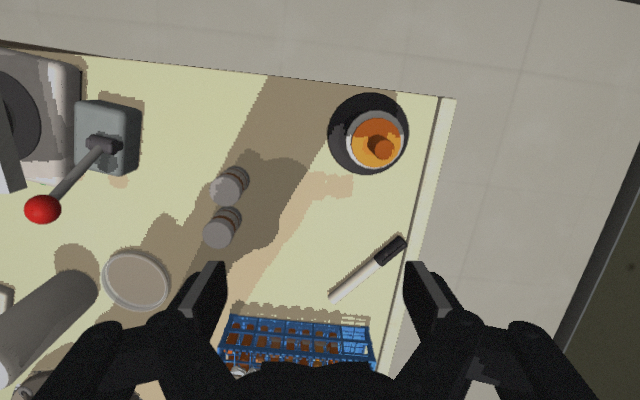

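The plug is parked upright. I'll take the jar at (0.445,-0.2385) first.

```bash
exec 2>&1; python3 -m jog '[{"fingers":0.085,"x":-0.0043,"y":-0.045,"z":0.0,"rx":0,"ry":0,"rz":0},{"fingers":0.085,"x":-0.0043,"y":-0.045,"z":0.02,"rx":0,"ry":0,"rz":0},{"fingers":0.075,"x":0,"y":0,"z":0.05,"rx":0,"ry":0,"rz":0},{"fingers":0.075,"x":0,"y":0,"z":0.036,"rx":0,"ry":0,"rz":0},{"fingers":0.075,"x":0,"y":0,"z":0,"rx":0,"ry":0,"rz":0},{"fingers":0.075,"x":0,"y":0,"z":0,"rx":0,"ry":0,"rz":0}]' 40
python3 - <<'E'
from h import *
p,W=cloud("wrist")
for x,y in((.396,-.2313),(.4452,-.2385)):
    m=(W[...,2]>.046)&(W[...,2]<.06)&(np.hypot(W[...,0]-x,W[...,1]-y)<.022)
    t=np.ascontiguousarray(W[m][:,:2].astype(np.float32))
    if len(t):print(len(t),cv2.minEnclosingCircle(t),W[m].mean(0))
go(.4452,-.2385,.02)
E
```

```text
clock: 24.15
tcp_pos: [0.4461, -0.2381, 0.1021]
orientation: [3.136, 0.181, 0.001]
contact_force: [0.0, -0.7, 1.0]
grip_width: 0.0754
gripper_force: 0.0
1360 ((0.39491748809814453, -0.2306089550256729), 0.016397973522543907) [ 0.39666933 -0.23079647  0.05054018]
1619 ((0.4443688988685608, -0.23781122267246246), 0.016072358936071396) [ 0.4456515  -0.23771494  0.0506636 ]
t 24.2 tcp [ 0.4465 -0.2382  0.1026] yaw -83.4 j7 -1.3 | rot deg [ 0.1 -0.1  0. ] shift mm [-1.3  0.1 82.6] rows>= 2
```

```bash
exec 2>&1; python3 -m jog '[{"fingers":0.075,"x":-0.0015,"y":0,"z":0.03,"rx":0,"ry":0,"rz":0},{"fingers":0.075,"x":0,"y":0,"z":0.03,"rx":0,"ry":0,"rz":0},{"fingers":0.075,"x":0,"y":0,"z":0.022,"rx":0,"ry":0,"rz":0},{"fingers":0.075,"x":0,"y":0,"z":0,"rx":0,"ry":0,"rz":0},{"fingers":0.02,"x":0,"y":0,"z":0,"rx":0,"ry":0,"rz":0},{"fingers":0.02,"x":0,"y":0,"z":0,"rx":0,"ry":0,"rz":0},{"fingers":0.02,"x":0,"y":0,"z":0,"rx":0,"ry":0,"rz":0},{"fingers":0.02,"x":0,"y":0,"z":0,"rx":0,"ry":0,"rz":0}]' 40
python3 - <<'E'
from h import *
go(.4447,-.238,.02)
E
python3 -m jog '[{"fingers":0.02,"x":0,"y":0,"z":-0.04,"rx":0,"ry":0,"rz":0},{"fingers":0.02,"x":0,"y":0,"z":-0.05,"rx":0,"ry":0,"rz":0},{"fingers":0.02,"x":0,"y":0,"z":-0.05,"rx":0,"ry":0,"rz":0},{"fingers":0.02,"x":0,"y":0,"z":-0.05,"rx":0,"ry":0,"rz":0},{"fingers":0.02,"x":0,"y":0,"z":0,"rx":0,"ry":0,"rz":-10},{"fingers":0.02,"x":0,"y":0,"z":0,"rx":0,"ry":0,"rz":-10},{"fingers":0.02,"x":0,"y":0,"z":0,"rx":0,"ry":0,"rz":-10},{"fingers":0.02,"x":0,"y":0,"z":0,"rx":0,"ry":0,"rz":-10}]'
python3 -m jog '[{"fingers":0.02,"x":0,"y":0,"z":0,"rx":0,"ry":0,"rz":-5},{"fingers":0.02,"x":0,"y":0,"z":0,"rx":0,"ry":0,"rz":0}]'
python3 - <<'E'
from h import *
go(.519,.0276,.2,-38.4)
E
```

```text
clock: 25.2
tcp_pos: [0.4446, -0.2383, 0.0207]
orientation: [3.135, 0.181, 0.003]
contact_force: [-0.0, 0.9, 6.0]
grip_width: 0.0309
gripper_force: 39.1
t 25.2 tcp [ 0.4446 -0.2383  0.0207] yaw -83.4 j7 -1.38 | rot deg [ 0.1 -0.1  0. ] shift mm [ 0.2 -0.3  0.7] rows>= 1
clock: 26.2
tcp_pos: [0.4435, -0.2378, 0.2099]
orientation: [2.881, 1.251, -0.0]
contact_force: [-0.5, 0.7, -1.0]
grip_width: 0.0309
gripper_force: 39.9
clock: 26.45
tcp_pos: [0.4436, -0.2378, 0.2098]
orientation: [2.829, 1.366, 0.0]
contact_force: [0.0, 0.5, -0.7]
grip_width: 0.0308
gripper_force: 39.9
t 26.45 tcp [ 0.4436 -0.2378  0.2098] yaw -38.4 j7 -0.47 | rot deg [ 0.  0. -0.] shift mm [ 254.9 -105.7    9.8] rows>= 5
```

```bash
exec 2>&1; python3 -m jog '[{"fingers":0.02,"x":0.0365,"y":-0.015,"z":0,"rx":0,"ry":0,"rz":0},{"fingers":0.02,"x":0.0365,"y":-0.015,"z":0,"rx":0,"ry":0,"rz":0},{"fingers":0.02,"x":0.0365,"y":-0.015,"z":0,"rx":0,"ry":0,"rz":0},{"fingers":0.02,"x":0.0365,"y":-0.015,"z":0,"rx":0,"ry":0,"rz":0},{"fingers":0.02,"x":0.0365,"y":-0.015,"z":0,"rx":0,"ry":0,"rz":0},{"fingers":0.02,"x":0.0365,"y":-0.015,"z":0.01,"rx":0,"ry":0,"rz":0},{"fingers":0.02,"x":0.036,"y":-0.016,"z":0.01,"rx":0,"ry":0,"rz":0},{"fingers":0.02,"x":0,"y":0,"z":0.02,"rx":0,"ry":0,"rz":0}]'
python3 -m jog '[{"fingers":0.02,"x":0,"y":0,"z":0,"rx":0,"ry":0,"rz":0},{"fingers":0.02,"x":0,"y":0,"z":0,"rx":0,"ry":0,"rz":0},{"fingers":0.02,"x":0,"y":0,"z":0,"rx":0,"ry":0,"rz":0}]'
python3 - <<'E'
from h import *
p,W=cloud("wrist","w10")
print(lm("hole0","wrist"))
pt=W.reshape(-1,3)
b=pt[(pt[:,2]>.102)&(pt[:,2]<.11)&(abs(pt[:,0]-.494)<.09)&(abs(pt[:,1])<.09)]
print(len(b),np.percentile(b[:,2],[5,50,95]),cv2.minAreaRect(np.ascontiguousarray(b[:,:2].astype(np.float32))))
go(.519,.0276,.1177,-38.4)
E
```

```text
clock: 27.45
tcp_pos: [0.5202, 0.0321, 0.1703]
orientation: [-2.826, -1.372, -0.006]
contact_force: [-0.7, -0.6, -1.0]
grip_width: 0.0307
gripper_force: 39.9
clock: 27.82
tcp_pos: [0.5195, 0.0273, 0.1703]
orientation: [2.829, 1.365, 0.002]
contact_force: [-0.7, -0.2, -0.5]
grip_width: 0.031
gripper_force: 39.9
[([0.5172, 0.0275, 0.0971], 0.68), ([0.462, 0.0201, 0.0986], 0.62), ([0.5251, -0.0277, 0.0948], 0.59)]
9847 [0.10467527 0.10595555 0.10699657] ((0.49331051111221313, -0.004099071025848389), (0.12160539627075195, 0.12140220403671265), 6.653965950012207)
t 27.93 tcp [0.5193 0.0274 0.1701] yaw -38.4 j7 -1.11 | rot deg [ 0.1 -0.  -0. ] shift mm [-0.1 -0.4 52.4] rows>= 1
```

View pics/w10.png

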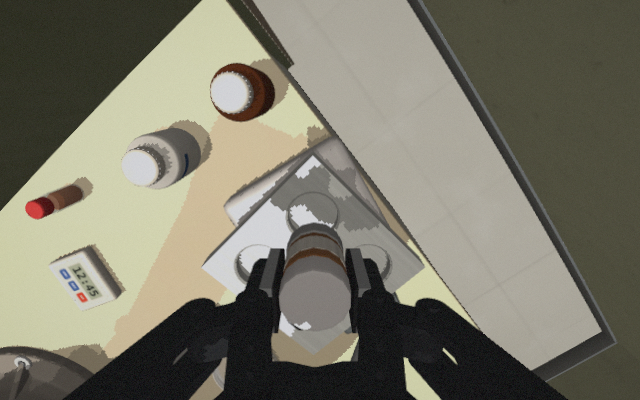

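The jar is held over hole0, which shows at (315,208). Lowering it now.

```bash
exec 2>&1; python3 -m jog '[{"fingers":0.02,"x":0,"y":-0.0005,"z":0.02,"rx":0,"ry":0,"rz":0},{"fingers":0.02,"x":0,"y":0,"z":0.015,"rx":0,"ry":0,"rz":0},{"fingers":0.02,"x":0,"y":0,"z":0.008,"rx":0,"ry":0,"rz":0},{"fingers":0.02,"x":0,"y":0,"z":0,"rx":0,"ry":0,"rz":0}]'
python3 -m jog '[{"fingers":0.02,"x":0,"y":0,"z":0.005,"rx":0,"ry":0,"rz":0},{"fingers":0.02,"x":0,"y":0,"z":0.004,"rx":0,"ry":0,"rz":0},{"fingers":0.02,"x":0,"y":0,"z":0,"rx":0,"ry":0,"rz":0},{"fingers":0.02,"x":0,"y":0,"z":0,"rx":0,"ry":0,"rz":0}]'
python3 - <<'E'
from h import *
go(.5187,.0276,.1177,-38.4)
E
```

```text
clock: 28.42
tcp_pos: [0.5183, 0.0282, 0.126]
orientation: [-2.828, -1.368, 0.002]
contact_force: [0.2, 0.1, -1.6]
grip_width: 0.0311
gripper_force: 39.9
clock: 28.92
tcp_pos: [0.519, 0.0283, 0.1177]
orientation: [2.828, 1.368, 0.001]
contact_force: [-0.1, 0.5, 1.5]
grip_width: 0.031
gripper_force: 40.2
t 28.93 tcp [0.519  0.0283 0.1177] yaw -38.4 j7 -1.17 | rot deg [ 0. -0.  0.] shift mm [-0.7  0.2  0. ] rows>= 1
```

```bash
exec 2>&1; python3 -m jog '[{"fingers":0.045,"x":0,"y":0,"z":0,"rx":0,"ry":0,"rz":0},{"fingers":0.05,"x":0,"y":0,"z":0,"rx":0,"ry":0,"rz":0},{"fingers":0.05,"x":0,"y":0,"z":-0.03,"rx":0,"ry":0,"rz":0},{"fingers":0.05,"x":0,"y":0,"z":-0.05,"rx":0,"ry":0,"rz":0},{"fingers":0.05,"x":-0.036,"y":0.01,"z":-0.02,"rx":0,"ry":0,"rz":0},{"fingers":0.05,"x":-0.036,"y":0.01,"z":0,"rx":0,"ry":0,"rz":0},{"fingers":0.05,"x":-0.036,"y":0.01,"z":0,"rx":0,"ry":0,"rz":0},{"fingers":0.05,"x":-0.036,"y":0.01,"z":0,"rx":0,"ry":0,"rz":0}]'
python3 -m jog '[{"fingers":0.06,"x":0,"y":0,"z":0,"rx":0,"ry":0,"rz":10},{"fingers":0.06,"x":0,"y":0,"z":0,"rx":0,"ry":0,"rz":10},{"fingers":0.06,"x":0,"y":0,"z":0,"rx":0,"ry":0,"rz":10},{"fingers":0.06,"x":0,"y":0,"z":0,"rx":0,"ry":0,"rz":10},{"fingers":0.06,"x":0,"y":0,"z":0,"rx":0,"ry":0,"rz":5},{"fingers":0.06,"x":0,"y":0,"z":0,"rx":0,"ry":0,"rz":0}]'
python3 - <<'E'
from h import *
go(.395,-.2307,.10)
p,W=cloud("wrist","w11")
print(lm("jar0","wrist"))
E
```

```text
clock: 29.92
tcp_pos: [0.4599, -0.1106, 0.2175]
orientation: [2.828, 1.368, 0.0]
contact_force: [-0.7, -0.6, -0.1]
grip_width: 0.0502
gripper_force: 0.0
clock: 30.68
tcp_pos: [0.4605, -0.1094, 0.2174]
orientation: [3.136, 0.183, -0.0]
contact_force: [1.3, -0.5, -0.1]
grip_width: 0.0602
gripper_force: 0.0
t 30.68 tcp [ 0.4605 -0.1094  0.2174] yaw -83.3 j7 -1.47 | rot deg [ 0.  0. -0.] shift mm [-79.1 112.9 117.4] rows>= 3
[([0.5161, 0.0295, 0.0951], 0.69), ([0.3934, -0.233, 0.0042], 0.6), ([0.4946, -0.0031, 0.1357], 0.38)]
```

View pics/w11.png

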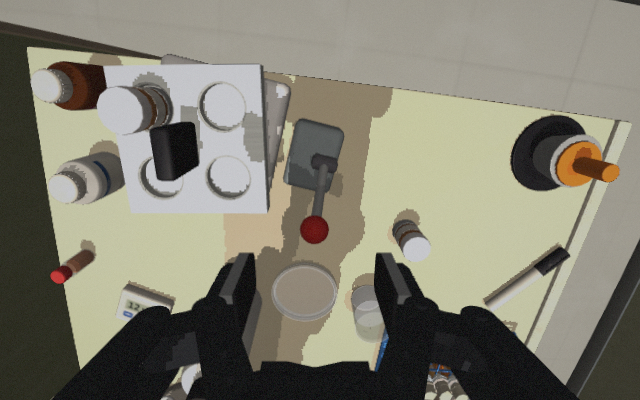

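Jar A stands in hole0, at (135,108). The remaining jar is at (410,240), and no others are in view.

```bash
exec 2>&1; python3 -m jog '[{"fingers":0.065,"x":-0.02,"y":0.028,"z":0,"rx":0,"ry":0,"rz":0},{"fingers":0.065,"x":-0.02,"y":0.028,"z":0.01,"rx":0,"ry":0,"rz":0},{"fingers":0.065,"x":-0.02,"y":0.028,"z":0.03,"rx":0,"ry":0,"rz":0},{"fingers":0.065,"x":-0.019,"y":0.029,"z":0.04,"rx":0,"ry":0,"rz":0},{"fingers":0.065,"x":0,"y":0,"z":0.037,"rx":0,"ry":0,"rz":0},{"fingers":0.065,"x":0,"y":0,"z":0,"rx":0,"ry":0,"rz":0},{"fingers":0.065,"x":0,"y":0,"z":0,"rx":0,"ry":0,"rz":0}]'
python3 - <<'E'
from h import *
p,W=cloud("wrist")
for x,y in((.395,-.2307),):
    m=(W[...,2]>.046)&(W[...,2]<.06)&(np.hypot(W[...,0]-x,W[...,1]-y)<.022)
    t=np.ascontiguousarray(W[m][:,:2].astype(np.float32))
    (cx,cy),rr=cv2.minEnclosingCircle(t);print(len(t),cx,cy,rr)
go(cx,cy,.02)
E
```

```text
clock: 31.65
tcp_pos: [0.3962, -0.2307, 0.1015]
orientation: [3.136, 0.184, 0.002]
contact_force: [0.6, 0.0, 0.5]
grip_width: 0.0651
gripper_force: 0.0
1638 0.39543163776397705 -0.230750173330307 0.015899257734417915
t 31.7 tcp [ 0.3965 -0.2309  0.1019] yaw -83.3 j7 -1.27 | rot deg [ 0.1 -0.1  0. ] shift mm [-1.  -0.2 81.9] rows>= 2
```

```bash
exec 2>&1; python3 -m jog '[{"fingers":0.065,"x":-0.0015,"y":0,"z":0.03,"rx":0,"ry":0,"rz":0},{"fingers":0.065,"x":0,"y":0,"z":0.03,"rx":0,"ry":0,"rz":0},{"fingers":0.065,"x":0,"y":0,"z":0.021,"rx":0,"ry":0,"rz":0},{"fingers":0.065,"x":0,"y":0,"z":0,"rx":0,"ry":0,"rz":0},{"fingers":0.02,"x":0,"y":0,"z":0,"rx":0,"ry":0,"rz":0},{"fingers":0.02,"x":0,"y":0,"z":0,"rx":0,"ry":0,"rz":0},{"fingers":0.02,"x":0,"y":0,"z":0,"rx":0,"ry":0,"rz":0},{"fingers":0.02,"x":0,"y":0,"z":0,"rx":0,"ry":0,"rz":0}]' 40
python3 - <<'E'
from h import *
go(.395,-.2307,.02)
E
python3 -m jog '[{"fingers":0.02,"x":0,"y":0,"z":-0.04,"rx":0,"ry":0,"rz":0},{"fingers":0.02,"x":0,"y":0,"z":-0.05,"rx":0,"ry":0,"rz":0},{"fingers":0.02,"x":0,"y":0,"z":-0.05,"rx":0,"ry":0,"rz":0},{"fingers":0.02,"x":0,"y":0,"z":-0.05,"rx":0,"ry":0,"rz":0},{"fingers":0.02,"x":0,"y":0,"z":0,"rx":0,"ry":0,"rz":-10},{"fingers":0.02,"x":0,"y":0,"z":0,"rx":0,"ry":0,"rz":-10},{"fingers":0.02,"x":0,"y":0,"z":0,"rx":0,"ry":0,"rz":-10},{"fingers":0.02,"x":0,"y":0,"z":0,"rx":0,"ry":0,"rz":-10}]'
python3 -m jog '[{"fingers":0.02,"x":0,"y":0,"z":0,"rx":0,"ry":0,"rz":-5},{"fingers":0.02,"x":0,"y":0,"z":0,"rx":0,"ry":0,"rz":0}]'
python3 - <<'E'
from h import *
go(.4687,-.0356,.2,-38.4)
E
```

```text
clock: 32.7
tcp_pos: [0.3947, -0.2315, 0.0209]
orientation: [3.135, 0.181, 0.003]
contact_force: [0.2, 1.7, 6.7]
grip_width: 0.031
gripper_force: 39.0
t 32.7 tcp [ 0.3947 -0.2315  0.0209] yaw -83.4 j7 -1.37 | rot deg [ 0.1 -0.1  0. ] shift mm [ 0.4 -0.7  0.9] rows>= 1
clock: 33.7
tcp_pos: [0.3934, -0.231, 0.2102]
orientation: [2.881, 1.251, 0.0]
contact_force: [-0.3, -0.6, -0.6]
grip_width: 0.0308
gripper_force: 39.9
clock: 33.95
tcp_pos: [0.3935, -0.2311, 0.21]
orientation: [2.828, 1.366, 0.0]
contact_force: [-1.1, -0.1, -0.9]
grip_width: 0.0307
gripper_force: 39.9
t 33.95 tcp [ 0.3935 -0.2311  0.21  ] yaw -38.4 j7 -0.4 | rot deg [ 0.  0. -0.] shift mm [199.9 -62.4  10. ] rows>= 4
```

```bash
exec 2>&1; python3 -m jog '[{"fingers":0.02,"x":0.0335,"y":-0.0105,"z":0,"rx":0,"ry":0,"rz":0},{"fingers":0.02,"x":0.0335,"y":-0.0105,"z":0,"rx":0,"ry":0,"rz":0},{"fingers":0.02,"x":0.0335,"y":-0.0105,"z":0,"rx":0,"ry":0,"rz":0},{"fingers":0.02,"x":0.0335,"y":-0.0105,"z":0,"rx":0,"ry":0,"rz":0},{"fingers":0.02,"x":0.033,"y":-0.0105,"z":0,"rx":0,"ry":0,"rz":0},{"fingers":0.02,"x":0.033,"y":-0.0105,"z":0.01,"rx":0,"ry":0,"rz":0},{"fingers":0.02,"x":0,"y":0,"z":0.03,"rx":0,"ry":0,"rz":0},{"fingers":0.02,"x":0,"y":0,"z":0,"rx":0,"ry":0,"rz":0}]'
python3 -m jog '[{"fingers":0.02,"x":0,"y":0,"z":0,"rx":0,"ry":0,"rz":0},{"fingers":0.02,"x":0,"y":0,"z":0,"rx":0,"ry":0,"rz":0}]'
python3 - <<'E'
from h import *
go(.4687,-.0356,.1177,-38.4)
E
```

```text
clock: 34.95
tcp_pos: [0.4667, -0.035, 0.1682]
orientation: [-2.827, -1.366, 0.006]
contact_force: [-0.8, -0.4, -0.9]
grip_width: 0.0307
gripper_force: 40.0
clock: 35.2
tcp_pos: [0.4691, -0.0357, 0.1705]
orientation: [2.828, 1.365, 0.002]
contact_force: [0.3, -0.7, -1.0]
grip_width: 0.0306
gripper_force: 40.0
t 35.2 tcp [ 0.4691 -0.0357  0.1705] yaw -38.5 j7 -0.95 | rot deg [ 0.1 -0.  -0.1] shift mm [-0.2 -0.3 52.8] rows>= 1
```

```bash
exec 2>&1; python3 -m jog '[{"fingers":0.02,"x":0,"y":0,"z":0.02,"rx":0,"ry":0,"rz":0},{"fingers":0.02,"x":0,"y":0,"z":0.015,"rx":0,"ry":0,"rz":0},{"fingers":0.02,"x":0,"y":0,"z":0.008,"rx":0,"ry":0,"rz":0},{"fingers":0.02,"x":0,"y":0,"z":0,"rx":0,"ry":0,"rz":0}]'
python3 -m jog '[{"fingers":0.02,"x":0,"y":0,"z":0.005,"rx":0,"ry":0,"rz":0},{"fingers":0.02,"x":0,"y":0,"z":0.004,"rx":0,"ry":0,"rz":0},{"fingers":0.02,"x":0,"y":0,"z":0,"rx":0,"ry":0,"rz":0},{"fingers":0.02,"x":0,"y":0,"z":0,"rx":0,"ry":0,"rz":0}]'
python3 - <<'E'
from h import *
go(.4687,-.0356,.1177,-38.4)
E
```

```text
clock: 35.7
tcp_pos: [0.4682, -0.0352, 0.1261]
orientation: [-2.828, -1.367, 0.001]
contact_force: [1.4, 0.1, -0.6]
grip_width: 0.031
gripper_force: 40.0
clock: 36.2
tcp_pos: [0.4688, -0.0353, 0.1179]
orientation: [2.828, 1.367, 0.001]
contact_force: [-1.8, -1.1, 6.5]
grip_width: 0.031
gripper_force: 40.5
t 36.2 tcp [ 0.4688 -0.0353  0.1179] yaw -38.4 j7 -1.03 | rot deg [ 0.1 -0.   0. ] shift mm [-0.3  0.1  0.2] rows>= 1
```

```bash
exec 2>&1; python3 -m jog '[{"fingers":0.045,"x":0,"y":0,"z":0,"rx":0,"ry":0,"rz":0},{"fingers":0.05,"x":0,"y":0,"z":0,"rx":0,"ry":0,"rz":0},{"fingers":0.05,"x":0,"y":0,"z":-0.03,"rx":0,"ry":0,"rz":0},{"fingers":0.05,"x":0,"y":0,"z":-0.05,"rx":0,"ry":0,"rz":0},{"fingers":0.05,"x":0,"y":0,"z":-0.03,"rx":0,"ry":0,"rz":0},{"fingers":0.0,"x":0,"y":0,"z":0,"rx":0,"ry":0,"rz":10},{"fingers":0.0,"x":0,"y":0,"z":0,"rx":0,"ry":0,"rz":10},{"fingers":0.0,"x":0,"y":0,"z":0,"rx":0,"ry":0,"rz":10}]'
python3 -m jog '[{"fingers":0.0,"x":0,"y":0,"z":0,"rx":0,"ry":0,"rz":10},{"fingers":0.0,"x":0,"y":0,"z":0,"rx":0,"ry":0,"rz":10},{"fingers":0.0,"x":0,"y":0,"z":0,"rx":0,"ry":0,"rz":9},{"fingers":0.0,"x":0,"y":0,"z":0,"rx":0,"ry":0,"rz":0}]'
python3 - <<'E'
from h import *
p,W=cloud("wrist","w12")
print(lm("jar0","wrist"),lm("lever_tip","wrist"),lm("lever_hinge","wrist"))
hsv=cv2.cvtColor(p,cv2.COLOR_RGB2HSV)
m=((hsv[...,0]<5)|(hsv[...,0]>174))&(hsv[...,1]>150)&(W[...,2]>.1)&(np.hypot(W[...,0]-.438,W[...,1]+.113)<.05)
if m.sum():print("ball",m.sum(),W[m].mean(0),W[m].min(0),W[m].max(0))
go(.409,-.109,.2,-97.5)
E
```

```text
clock: 37.2
tcp_pos: [0.4683, -0.0352, 0.2274]
orientation: [3.088, 0.58, -0.0]
contact_force: [-0.1, 0.2, 1.3]
grip_width: -0.0003
gripper_force: 0.0
clock: 37.7
tcp_pos: [0.4683, -0.035, 0.2273]
orientation: [3.135, -0.2, -0.0]
contact_force: [0.2, -0.2, -0.2]
grip_width: -0.0001
gripper_force: 0.0
[([0.5139, 0.0269, 0.0934], 0.83), ([0.4714, -0.0366, 0.103], 0.55)] [([0.4377, -0.1125, 0.1222], 0.85)] [([0.4773, -0.1183, 0.0486], 0.79), ([0.4666, 0.0219, 0.0972], 0.31)]
ball 576 [ 0.44105764 -0.10979857  0.12918344] [ 0.42883684 -0.12162555  0.11991114] [ 0.45000092 -0.09998994  0.13431961]
t 37.9 tcp [ 0.4684 -0.0351  0.2274] yaw -97.3 j7 -1.87 | rot deg [-0.   0.   0.2] shift mm [-49.2  81.   27.4] rows>= 2
```

View pics/w12.png

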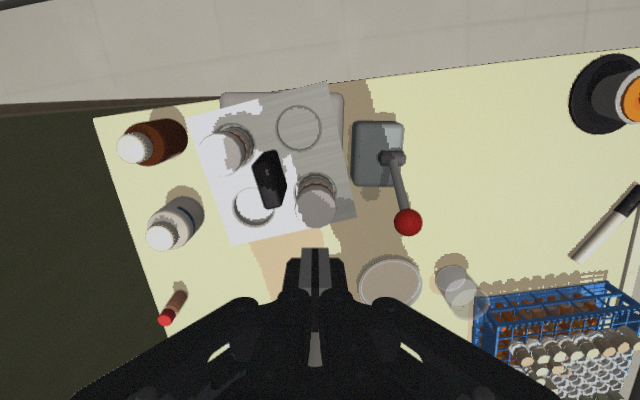

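Both jars are in, at (230,150) and (316,195), and the lever is at rest with its ball at (408,222). Now I'll go behind the ball.

```bash
exec 2>&1; python3 -m jog '[{"fingers":0.0,"x":-0.025,"y":0.04,"z":0,"rx":0,"ry":0,"rz":0},{"fingers":0.0,"x":-0.025,"y":0.04,"z":0,"rx":0,"ry":0,"rz":0},{"fingers":0.0,"x":0,"y":0,"z":0.03,"rx":0,"ry":0,"rz":0},{"fingers":0.0,"x":0,"y":0,"z":0.03,"rx":0,"ry":0,"rz":0},{"fingers":0.0,"x":0,"y":0,"z":0,"rx":0,"ry":0,"rz":0},{"fingers":0.0,"x":0,"y":0,"z":0,"rx":0,"ry":0,"rz":0}]'
python3 - <<'E'
from h import *
go(.409,-.109,.105,-97.5)
E
```

```text
clock: 38.65
tcp_pos: [0.4092, -0.108, 0.1683]
orientation: [-3.135, 0.201, -0.002]
contact_force: [-0.0, -0.3, 0.3]
grip_width: 0.0001
gripper_force: 0.0
t 38.65 tcp [ 0.4092 -0.108   0.1683] yaw -97.3 j7 -1.71 | rot deg [-0.  -0.1  0.2] shift mm [-0.1  1.  63.3] rows>= 2
```

```bash
exec 2>&1; python3 -m jog '[{"fingers":0.0,"x":0,"y":0.001,"z":0.03,"rx":0,"ry":0,"rz":0},{"fingers":0.0,"x":0,"y":0,"z":0.033,"rx":0,"ry":0,"rz":0},{"fingers":0.0,"x":0,"y":0,"z":0,"rx":0,"ry":0,"rz":0},{"fingers":0.0,"x":0.012,"y":0,"z":0,"rx":0,"ry":0,"rz":0},{"fingers":0.0,"x":0.012,"y":0,"z":0,"rx":0,"ry":0,"rz":0},{"fingers":0.0,"x":0.012,"y":0,"z":0,"rx":0,"ry":0,"rz":0},{"fingers":0.0,"x":0.012,"y":0,"z":0,"rx":0,"ry":0,"rz":0}]'
python3 -m jog '[{"fingers":0.0,"x":0.012,"y":0,"z":0,"rx":0,"ry":0,"rz":0},{"fingers":0.0,"x":0.01,"y":0,"z":0,"rx":0,"ry":0,"rz":0},{"fingers":0.0,"x":0.008,"y":0,"z":0,"rx":0,"ry":0,"rz":0},{"fingers":0.0,"x":0,"y":0,"z":0,"rx":0,"ry":0,"rz":0},{"fingers":0.0,"x":0,"y":0,"z":0,"rx":0,"ry":0,"rz":0}]'
python3 - <<'E'
from h import *
go(.496,-.121,.105,-97.5)
p,W=cloud("wrist","w13");print(lm("lever_tip","wrist"))
E
```

```text
clock: 39.52
tcp_pos: [0.4572, -0.1154, 0.1049]
orientation: [3.135, -0.202, 0.001]
contact_force: [-3.2, 0.2, 2.4]
grip_width: -0.0003
gripper_force: 1.4
clock: 40.15
tcp_pos: [0.4851, -0.1191, 0.1042]
orientation: [3.135, -0.202, -0.002]
contact_force: [-3.2, 0.0, -0.5]
grip_width: -0.0
gripper_force: 1.8
t 40.15 tcp [ 0.4851 -0.1191  0.1042] yaw -97.4 j7 -1.83 | rot deg [0.  0.1 0.1] shift mm [11.   0.5 -0.8] rows>= 1
[([0.5075, -0.1206, 0.132], 0.85), ([0.5163, 0.0279, 0.0948], 0.38)]
```

View pics/w13.png

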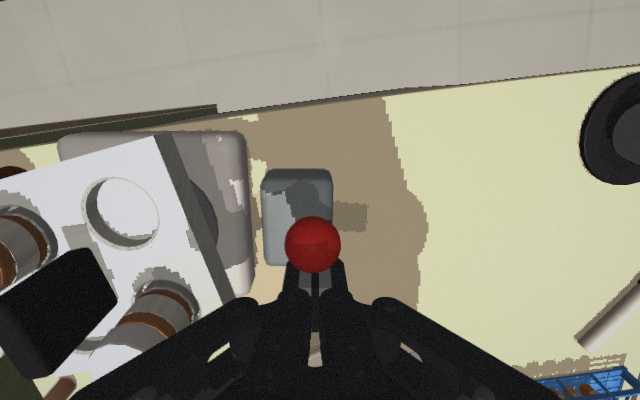

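The ball is ahead of the fingers at (312,245), not yet at its stop. I'll push on while watching the force.

```bash
exec 2>&1; python3 -m jog '[{"fingers":0.0,"x":0.006,"y":0,"z":0,"rx":0,"ry":0,"rz":0},{"fingers":0.0,"x":0.004,"y":0,"z":0,"rx":0,"ry":0,"rz":0},{"fingers":0.0,"x":0,"y":0,"z":0,"rx":0,"ry":0,"rz":0},{"fingers":0.0,"x":0,"y":0,"z":0,"rx":0,"ry":0,"rz":0}]'
python3 -m jog '[{"fingers":0.0,"x":0.003,"y":0,"z":0,"rx":0,"ry":0,"rz":0},{"fingers":0.0,"x":0,"y":0,"z":0,"rx":0,"ry":0,"rz":0},{"fingers":0.0,"x":0,"y":0,"z":0,"rx":0,"ry":0,"rz":0}]'
python3 - <<'E'
from h import *
r.grab_frame("wrist");print(lm("lever_tip","wrist"))
E
```

```text
clock: 40.75
tcp_pos: [0.4947, -0.1204, 0.1043]
orientation: [3.135, -0.202, -0.003]
contact_force: [-6.7, 1.1, 1.5]
grip_width: -0.0
gripper_force: 3.1
clock: 41.12
tcp_pos: [0.4954, -0.1205, 0.1039]
orientation: [3.135, -0.202, -0.01]
contact_force: [-12.0, 1.3, 5.9]
grip_width: 0.0003
gripper_force: 6.8
[([0.5178, -0.1217, 0.1234], 0.88), ([0.5175, 0.0313, 0.0922], 0.74)]
```

At the stop: 12 N, and the ball has stopped advancing. Retreating so it springs back, then lifting clear.

```bash
exec 2>&1; python3 -m jog '[{"fingers":0.0,"x":-0.015,"y":0,"z":0,"rx":0,"ry":0,"rz":0},{"fingers":0.0,"x":-0.015,"y":0,"z":0,"rx":0,"ry":0,"rz":0},{"fingers":0.0,"x":-0.015,"y":0,"z":0,"rx":0,"ry":0,"rz":0},{"fingers":0.0,"x":-0.015,"y":0,"z":0,"rx":0,"ry":0,"rz":0},{"fingers":0.0,"x":-0.015,"y":0,"z":0,"rx":0,"ry":0,"rz":0},{"fingers":0.0,"x":-0.015,"y":0,"z":0,"rx":0,"ry":0,"rz":0},{"fingers":0.0,"x":0,"y":0,"z":0,"rx":0,"ry":0,"rz":0},{"fingers":0.0,"x":0,"y":0,"z":-0.02,"rx":0,"ry":0,"rz":0}]'
python3 -m jog '[{"fingers":0.0,"x":0,"y":0,"z":-0.05,"rx":0,"ry":0,"rz":0},{"fingers":0.0,"x":0,"y":0,"z":-0.05,"rx":0,"ry":0,"rz":0},{"fingers":0.0,"x":0.03,"y":0,"z":-0.03,"rx":0,"ry":0,"rz":0},{"fingers":0.0,"x":0,"y":0,"z":0,"rx":0,"ry":0,"rz":0},{"fingers":0.0,"x":0,"y":0,"z":0,"rx":0,"ry":0,"rz":0}]'
python3 - <<'E'
from h import *
p,W=cloud("wrist","w14")
for t in("lever_tip","jar0","plug","hole0","brown_bottle","white_bottle"):print(t,lm(t,"wrist"))
pt=W.reshape(-1,3)
b=pt[(pt[:,2]>.102)&(pt[:,2]<.11)&(abs(pt[:,0]-.494)<.09)&(abs(pt[:,1])<.09)]
print(len(b),np.percentile(b[:,2],[5,50,95]),cv2.minAreaRect(np.ascontiguousarray(b[:,:2].astype(np.float32))))
for x,y in((.519,.0276),(.469,-.0356)):
    m=(W[...,2]>.135)&(W[...,2]<.16)&(np.hypot(W[...,0]-x,W[...,1]-y)<.022)
    t=np.ascontiguousarray(W[m][:,:2].astype(np.float32))
    if len(t):print(cv2.minEnclosingCircle(t),W[m][:,2].mean())
E
```

```text
clock: 42.22
tcp_pos: [0.4093, -0.1091, 0.1241]
orientation: [-3.134, 0.202, 0.002]
contact_force: [0.9, -0.3, -0.5]
grip_width: -0.0
gripper_force: 0.0
clock: 42.85
tcp_pos: [0.4388, -0.1129, 0.2538]
orientation: [-3.135, 0.202, 0.001]
contact_force: [-0.3, -0.1, 0.1]
grip_width: -0.0001
gripper_force: 0.0
lever_tip [([0.4365, -0.1115, 0.1258], 0.84)]
jar0 [([0.4685, -0.0398, 0.103], 0.92), ([0.5162, 0.0284, 0.0932], 0.68)]
plug [([0.5137, -0.3827, 0.0461], 0.85), ([0.4311, 0.1319, 0.0019], 0.47)]
hole0 [([0.4615, 0.0226, 0.098], 0.86), ([0.5215, 0.0284, 0.0962], 0.85), ([0.522, -0.0289, 0.0983], 0.62), ([0.4671, -0.0362, 0.0955], 0.62)]
brown_bottle [([0.5236, 0.1284, 0.0004], 0.68)]
white_bottle [([0.4307, 0.1311, -0.0018], 0.89)]
9777 [0.10437619 0.10587072 0.10716468] ((0.4941653907299042, -0.003875546157360077), (0.12030010670423508, 0.1215907484292984), 6.665356159210205)
((0.5190809369087219, 0.02663479745388031), 0.016246100887656212) 0.14662245943613647
((0.4695221483707428, -0.0363251268863678), 0.015749037265777588) 0.14694354806702942
```

View pics/w14.png

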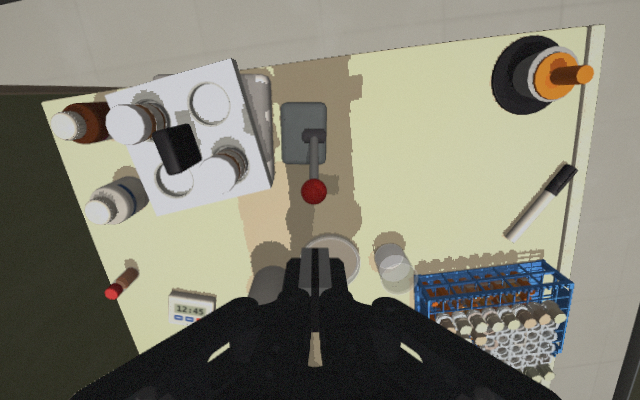

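The final view shows the job done. Both jars stand in the block at (135,122) and (222,172), the lever is back at rest at (313,190), and the plug is parked at (555,73). The other bottles haven't moved.

```bash
python3 -c "
from bench import r
print(r.hand_in())"
```

```text
the job is handed in; nothing more can be done
None
```

The job is handed in at about 43 s: block home on the dogs, plug parked in the stand, both jars found on the bench standing in the block, lever swung to its stop and sprung back; the hand-in returned no verdict.

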